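# Open the tube tray, put the dried test tubes away in it and slide its cover shut again

## Robot

A 6-joint arm with a two-finger parallel gripper is mounted at the origin on a cart in front of the work surface, level with it; the furniture and walls round the work are solid. World frame = base frame: x ahead of the robot, y to its left, z up, the work surface at z = 0. Lengths are in m, angles in degrees, forces in N, time in s.
With the tool pointing down it reaches from about 0.375 to 0.975 m from the base axis. Payload 3.8 kg.
Tool frame: the origin (TCP) lies midway between the tips of the shut fingers; the grasp point (between the pads) lies 19 mm behind it; z points along the fingers, x is the direction in which the jaws open and shut, and the axes are right-handed (so a half turn about z gives the same grasp; the last joint's range is limited). The gripper opens to 85 mm and grips with 20 to 120 N. Pads are 22 mm wide; open, the fingers measure 114 mm over their backs; the gripper's body (76 mm by 85 mm) begins 54 mm behind the grasp point. The pads swing forward as they close: fully open they stand 13 mm farther back than shut.
Start: joints at [65.781, 15.12, 91.902, -0, 72.978, -2.114], TCP at [0.254, 0.625, 0.231] pointing down, gripper open.
Joint ranges: [-150.88, 150.88], [-54.13, 125.18], [17.81, 147.31], [-75.09, 255.09], [0, 152.58], [-146.25, 146.25]. Speed limits (degrees/s): [147.25, 147.25, 180, 180, 180, 180].

## Interface

Orientations are given as [roll, pitch, yaw] about the fixed x, y, z axes, in that order (R = Rz(yaw) Ry(pitch) Rx(roll)).
In Python, from station import * gives the robot as it stands.
- The arm moves only by the tool servo_tool, never from a script. Its argument "motion" is a list of rows, each a list of 7 numbers: the opening in per cent of the stroke, from 0 (shut) to 100 (fully open), then the shift along the tool's x, y, z in mm, then the turn, a rotation vector about the tool's x, y, z in degrees. A call has 1 to 10 rows; each row is the pose to reach, as a shift and turn from the pose measured when the call began, along the tool's axes at that moment; what a row does not reach only later rows make up. A row lasts 1/8 s, in which the tool goes at most 62.5 mm and 10.7 degrees, less where a joint would pass 70% of its speed; a pose out of reach is approached as far as the arm can. A call with a gripper value outside its range is refused whole. The fingers move at their own pace and stop on an object; the grip force is fixed at half the most. Time passes only in rows, so rows that repeat a pose let the fingers close. It gives the time, the measured TCP pose, the force and the opening at its end, in the units of the state.
- sense(): the state, without advancing time (a new reading comes with each control period).
- snapshot(name): name is "scene" or "top" or "wrist"; returns the picture (480x640x3 uint8, blue, green, red); there is no depth.
- get_calibration(name): a dict with "fx", "fy", "cx", "cy" (pixels), "pose" (4x4, takes a point from camera to world coordinates). Camera axes: x right, y down, z forward; pixel columns grow to the right and rows downward; lengths in m; the calibration is good to about 2 mm. The wrist camera is an equidistant fisheye: a pixel r from the principal point sees the ray r / f radians off the axis. A picture is of the moment at which its call begins: read the wrist's pose just before it. get_calibration takes no time and is no camera call; for the wrist camera it gives the pose at the moment of the call.
- sign_off(): hands the job in, once; it reports no verdict.
Trained networks look in the newest picture that a camera, given by its name, has taken for a name from the list of things; names that differ only in an ending like _2 or _b are one class to them, and where a whole thing is asked for, a point or a joint stands for the part that bears it (a point fixed in the world has none). Each returns a list of dicts, best first, with "p" (0 to 1); they miss things now and then, are a little off and sometimes report something else, mostly with a low value. They report only what shows in the picture. A call takes as long as a camera call.
- look_for(label, camera): "rect" ([left, top, right, bottom] in pixels, round what is visible of it).
- silhouettes(label, camera): "mask" (480x640 bool, what is visible of it) and "rect" ([left, top, right, bottom] in pixels, round what is visible of it).
- tip_of(label, camera): "at" ([column, row] in pixels: a listed point, or the origin of a listed thing).
The state is a dict: "time": time; "joint_positions": joint angles; "qd": joint speeds; "joint_efforts": joint torques, N m; "position": TCP position; "ee_rot": TCP orientation; "ft_force": force on the tool from outside, world axes, zero at the start; "ft_torque": the same for the moment, N m; "grip_width": finger opening in m.
Only numpy, scipy, OpenCV 4.12 (cv2) and the standard library are available. Lean on these libraries where they do the work, as an engineer would, in place of code of your own. Each camera call takes 0.05 s, during which the arm holds its last target.

## Task

Draw the green cover out from under the yellow lips of the grey storage tray and lay it flat on the desk. Lift every test tube out of the blue drying cradle and lay each one in its own notch of the tray, lying across both black combs. Then lay the cover back on the tray and slide it under the lips until it is fully home against the end wall; leave the brown dropper bottle and the small white vial standing where they are.

Things in the scene. Friction and masses are not known exactly. Their poses are not given: they have to be found in the camera images.
- cradle: Blue drying cradle, fixed: base plate 156 x 94 x 5 mm with two 8 mm combs along its x, at y = -39 and +39 mm. V notches 8 mm deep at x = -63, -21, 21, 63 mm; a tube lies across both combs, along the cradle's y, its axis 32 mm above the desk. Ridge tops 28.6 mm. 70 mm free between the combs for fingers. A tube pushed sideways rolls out. Origin: centre of the underside; z up.
- tray: Grey storage tray, fixed, 192 (x) x 160 (y) x 57 (z) mm. Origin: centre of the underside; +x to its closed far end, -x to its open end near the robot, z up. Floor 5 mm. Inner faces: side walls y = -66, +66 mm (top z = 46 mm), end wall x = +90 mm (top z = 53 mm). Two black 8 mm combs at y = -39, +39 mm, ridge tops z = 28.6 mm, nothing between them.
- tray_lay (a point): A good place for the cover's slab centre when it is laid on the tray: tray x = -66 mm, z = 48.5 mm, axes as the tray's. The cover's long edges lie on the side-wall tops (z = 46 mm), between upright guides 150 mm apart, up to z = 56 mm, flared at the top, from tray x = -96 to +34 mm. Laid further in than x = -53 mm, the cover lands on the lips.
- tray_home (a point): Where the cover's slab centre is when it is fully home, its edge against the end wall: tray x = -1 mm, z = 48.5 mm, axes as the tray's. From tray x = 38 to 96 mm two yellow lips (over |y| > 66 mm, underside z = 53 mm, top z = 57 mm) cover the side-wall tops; the cover slides in under them, in a slot 7 mm high and 147 mm wide. The guides taper to that width at x = 34 to 46 mm.
- clear_spot (a point): A point on the desk top with room for the whole cover, lying with its 182 mm side along this point's x (straight ahead of the robot). Nothing stands within 30 mm of the cover there. Any other clear part of the desk serves as well.
- cover_mid (a point): The cover: a loose green flat panel 182 (x) x 144 (y) x 5 mm, 160 g, same at both ends. This point is the centre of the slab, 2.5 mm above its underside; x along the 182 mm side, z up. It starts on the tray, its far edge under the yellow lips, 3 to 34 mm short of home, and must be drawn towards the tray's -x before it can be lifted off.
- cover_rib (a point): Middle of the white finger rib that stands across the cover's centre: 14 mm thick along the cover's x, 70 mm long along its y, its top 31 mm and its foot 5 mm above the cover's underside. This point is 18 mm above the underside. Grip it across the 14 mm.
- tray_notch0 (a point): Where the middle of a tube's axis is when it lies in V notch 0 of the tray (8 mm deep, 40 degree sides): tray x = -70 mm, y = 0, z = 32 mm. Axes as the tray's: the tube lies along y.
- tray_notch1 (a point): Where the middle of a tube's axis is when it lies in V notch 1 of the tray (8 mm deep, 40 degree sides): tray x = -28 mm, y = 0, z = 32 mm. Axes as the tray's: the tube lies along y.
- tray_notch2 (a point): Where the middle of a tube's axis is when it lies in V notch 2 of the tray (8 mm deep, 40 degree sides): tray x = 14 mm, y = 0, z = 32 mm. Axes as the tray's: the tube lies along y.
- tray_notch3 (a point): Where the middle of a tube's axis is when it lies in V notch 3 of the tray (8 mm deep, 40 degree sides): tray x = 56 mm, y = 0, z = 32 mm. Axes as the tray's: the tube lies along y.
- tube_a_mid (a point): Clean glass test tube, 17 mm in diameter (rim 18 mm), 119 mm long, 20 g, closed round bottom and open mouth; may be absent. This point is on its axis, half-way along; its z axis runs along the tube towards the mouth. It starts lying across the cradle's two combs, in any of the notches.
- tube_b_mid (a point): Clean glass test tube, 17 mm in diameter (rim 18 mm), 120 mm long, 20 g, closed round bottom and open mouth; may be absent. This point is on its axis, half-way along; its z axis runs along the tube towards the mouth. It starts lying across the cradle's two combs, in any of the notches.
- tube_c_mid (a point): Clean glass test tube, 17 mm in diameter (rim 18 mm), 118 mm long, 20 g, closed round bottom and open mouth; may be absent. This point is on its axis, half-way along; its z axis runs along the tube towards the mouth. It starts lying across the cradle's two combs, in any of the notches.
- tube_d_mid (a point): Clean glass test tube, 17 mm in diameter (rim 18 mm), 119 mm long, 20 g, closed round bottom and open mouth; may be absent. This point is on its axis, half-way along; its z axis runs along the tube towards the mouth. It starts lying across the cradle's two combs, in any of the notches.
- dropper_bottle: Bystander: brown dropper bottle with red bulb, 30 mm wide, 97 mm high, standing to the right of the beige instrument. Origin at its foot.
- reagent_vial: Bystander: white vial with blue cap, 26 mm wide, 58 mm high, standing beyond the tray. Origin at its foot.

How it is judged:
By the outcome, as a careful person would: the job done as asked, in the order asked, and still so for the second after the job is handed in, with the robot touching nothing.
Of tube_a, tube_b, tube_c, tube_d only 3 to 4 are there at a start; the rules pass over those that are not, and their reading is None.
At some moment in a run one of cover may be knocked a few centimetres aside while the robot is not near it.
It also fails if it takes over 200 s, if anything falls off the work surface, if the arm or the gripper's body presses on something with over 40 N, if the wrist force passes 120 N, or if a joint passes its speed limit or range.

## Working session

There is one attempt and no reset: what is moved stays moved. The work goes in short steps, Python scripts to look and compute and a tool call to move; the robot and the scene stay as the last step left them, time stands still between calls to the robot, and variables do not carry over. Pictures are saved under pics/ and viewed, and the job is handed in when it is done.

Besides the shell and the picture viewer there is one more tool, called after "Call:" as a command line: name --pt "numbers of a row" for each row, then --argument value for the rest. servo_tool: Moves the arm, as the interface text tells. Its arguments: {"type":"object","properties":{"motion":{"type":"array","items":{"type":"array","items":{"type":"number"}}}},"required":["motion"]}

```bash
ls; mkdir -p pics; python3 - <<'E'
from station import *
import cv2
s=sense();print(s)
for n in ["scene","top","wrist"]:
    im=snapshot(n);cv2.imwrite(f"pics/{n}0.png",im);c=get_calibration(n);print(n,c)
E
```

```text
pics
{'time': 0.0, 'joint_positions': array([ 6.57809291e+01,  1.51696652e+01,  9.19808521e+01,  9.66134276e-04,
        7.29749534e+01, -2.11382723e+00]), 'qd': array([-0.01601158,  0.07890764, -0.05796057,  0.03317409,  0.04845436,
        0.02019354]), 'joint_efforts': array([-1.18463959e-03, -5.15107334e+01, -3.67312217e+01, -1.08050222e-04,
        1.29032318e-02,  1.02212144e-05]), 'position': array([0.25370867, 0.62473704, 0.22995982]), 'ee_rot': array([-1.79994449e+02,  1.25351321e-01,  6.78944785e+01]), 'ft_force': array([ 0.33176522,  0.45934627, -0.46356882]), 'ft_torque': array([-0.04831297,  0.05378829, -0.0061298 ]), 'grip_width': 0.08532903852695019}
scene {'fx': 598.1683730410573, 'fy': 598.1683730410573, 'cx': 322.46018677436035, 'cy': 243.9669110340575, 'pose': array([[ 0.59546681, -0.40058082,  0.6963866 , -0.28950344],
       [-0.80326898, -0.31127481,  0.50780601, -0.72152466],
       [ 0.01335026, -0.86176737, -0.50712796,  0.67863583],
       [ 0.        ,  0.        ,  0.        ,  1.        ]])}
top {'fx': 598.5985251171505, 'fy': 598.5985251171505, 'cx': 322.3519879696496, 'cy': 224.06455922682295, 'pose': array([[ 0.02790799, -0.98016298,  0.19621845,  0.27747954],
       [-0.99950063, -0.02445174,  0.02001528, -0.15208301],
       [-0.01482035, -0.19667904, -0.98035591,  1.34299728],
       [ 0.        ,  0.        ,  0.        ,  1.        ]])}
wrist {'fx': 371.64829954431775, 'fy': 371.64829954431775, 'cx': 321.8755792192984, 'cy': 239.57823431079822, 'pose': array([[ 0.37599343,  0.8794111 ,  0.29200183,  0.17886266],
       [ 0.92661679, -0.35574478, -0.12176607,  0.65536726],
       [-0.0032043 ,  0.31635703, -0.94863479,  0.37295434],
       [ 0.        ,  0.        ,  0.        ,  1.        ]])}
```

View pics/scene0.png

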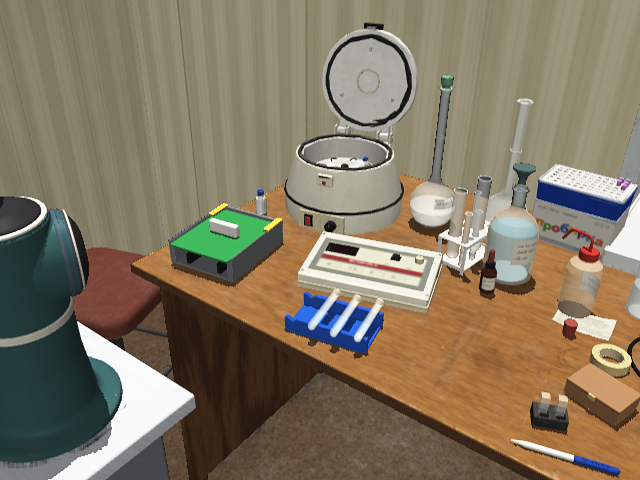

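View pics/top0.png

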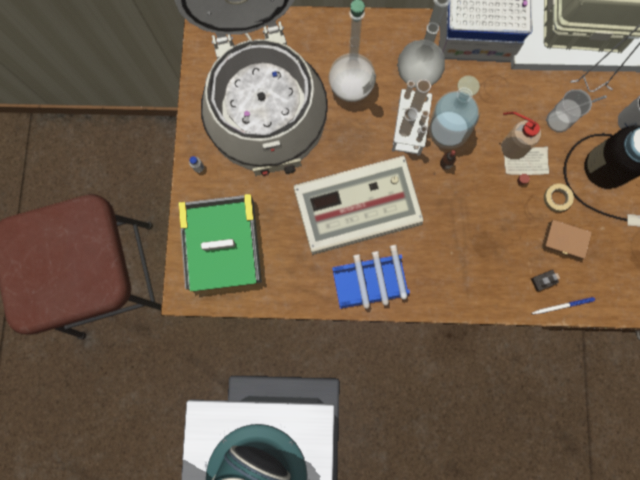

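View pics/wrist0.png

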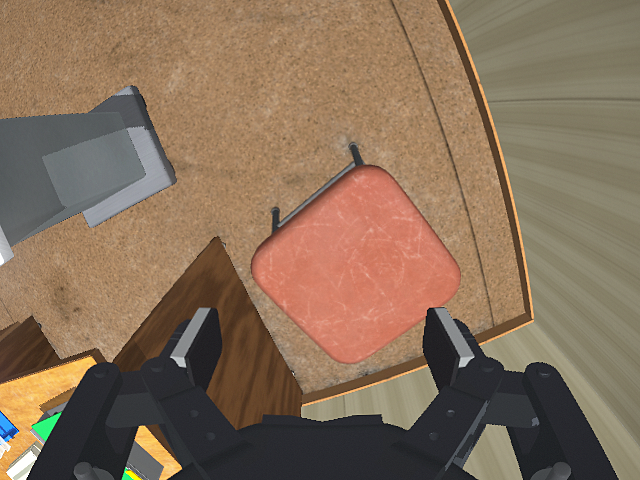

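```bash
cat > h.py <<'E'
from station import *
import numpy as np, cv2
from scipy.spatial.transform import Rotation as R
def ray(c,px,fish=False):
    u=(px[0]-c['cx'])/c['fx'];v=(px[1]-c['cy'])/c['fy']
    if fish:
        r=np.hypot(u,v);d=np.array([np.sin(r)*u/max(r,1e-9),np.sin(r)*v/max(r,1e-9),np.cos(r)])
    else: d=np.array([u,v,1.])
    P=np.array(c['pose']);d=P[:3,:3]@d
    return P[:3,3],d/np.linalg.norm(d)
def atz(c,px,z,fish=False):
    o,d=ray(c,px,fish);return o+d*(z-o[2])/d[2]
def proj(c,p,fish=False):
    P=np.array(c['pose']);q=P[:3,:3].T@(np.array(p)-P[:3,3])
    if fish:
        th=np.arctan2(np.hypot(q[0],q[1]),q[2]);a=np.arctan2(q[1],q[0]);return np.array([c['cx']+c['fx']*th*np.cos(a),c['cy']+c['fy']*th*np.sin(a)])
    return np.array([c['cx']+c['fx']*q[0]/q[2],c['cy']+c['fy']*q[1]/q[2]])
def toolR():
    return R.from_euler('xyz',sense()['ee_rot'],degrees=True)
def move_to(p,yaw):
    """shift/turn in tool axes to reach TCP p, pointing down with yaw"""
    s=sense();A=R.from_euler('xyz',s['ee_rot'],degrees=True)
    B=R.from_euler('xyz',[180,0,yaw],degrees=True)
    sh=A.inv().apply(np.array(p)-s['position'])*1000
    rv=(A.inv()*B).as_rotvec(degrees=True)
    print('shift',sh.round(1),'turn',rv.round(2),'pos',s['position'].round(4),'rot',s['ee_rot'].round(1))
    return sh,rv
E
python3 - <<'E'
from h import *
Z=dict(cover_mid=.0485,cover_rib=.064,tray_home=.0485,tray_lay=.0485,tray_notch0=.032,tray_notch3=.032,clear_spot=0,tube_a_mid=.032,cradle=0,tray=0,dropper_bottle=0,reagent_vial=0)
for n in ["top","scene"]:
    c=get_calibration(n);snapshot(n)
    for l,z in Z.items():
        for d in tip_of(l,n)[:5]:
            print(n,l,round(d['p'],2),np.round(d['at'],1),atz(c,d['at'],z).round(4))
E
```

```text
top cover_mid 0.87 [219.3 248.1] [0.4772 0.0989 0.0485]
top cover_rib 0.63 [216.3 244. ] [0.4836 0.103  0.064 ]
top tray_notch0 0.66 [215.  215.7] [0.553  0.1163 0.032 ]
top tray_notch3 0.66 [215.  215.7] [0.553  0.1163 0.032 ]
top clear_spot 0.86 [470.3 245.4] [ 0.5054 -0.4609  0.    ]
top clear_spot 0.18 [218.2 244.1] [0.4938 0.1114 0.    ]
top tube_a_mid 0.6 [382.2 274.9] [ 0.4295 -0.2597  0.032 ]
top cradle 0.8 [370.4 282.5] [ 0.4154 -0.2361  0.    ]
top dropper_bottle 0.81 [446.6 161.6] [ 0.7019 -0.41    0.    ]
top dropper_bottle 0.32 [197.5 166.5] [0.6764 0.1714 0.    ]
top reagent_vial 0.47 [197.5 166.2] [0.6771 0.1715 0.    ]
top reagent_vial 0.34 [380.4 276.8] [ 0.4288 -0.2584  0.    ]
scene cover_mid 0.81 [223.3 231.5] [0.4876 0.1088 0.0485]
scene tray_home 0.5 [367.3 322.3] [ 0.4115 -0.3074  0.0485]
scene tray_lay 0.82 [213.9 242.6] [0.442  0.0908 0.0485]
scene tray_notch0 0.83 [202.4 252.6] [0.4176 0.1013 0.032 ]
scene tray_notch0 0.61 [243.  225.1] [0.5561 0.1165 0.032 ]
scene tray_notch3 0.83 [202.4 252.6] [0.4176 0.1013 0.032 ]
scene tray_notch3 0.61 [243.  225.1] [0.5561 0.1165 0.032 ]
scene clear_spot 0.58 [468.2 349.9] [ 0.507  -0.4559  0.    ]
scene tube_a_mid 0.93 [342.6 318.2] [ 0.4131 -0.2556  0.032 ]
scene cradle 0.69 [334.3 326.1] [ 0.4195 -0.234   0.    ]
scene cradle 0.61 [259.3 211.5] [0.6735 0.1743 0.    ]
scene tray 0.89 [229.5 248. ] [0.5026 0.1093 0.    ]
scene tray 0.18 [342.7 317.4] [ 0.45   -0.2313  0.    ]
scene dropper_bottle 0.92 [485.9 290.2] [ 0.6963 -0.4069  0.    ]
scene reagent_vial 0.8 [257.8 211. ] [0.6732 0.1789 0.    ]
```

```bash
python3 - <<'E'
from h import *
for n in ["top","scene"]:
    c=get_calibration(n);im=snapshot(n)
    hsv=cv2.cvtColor(im,cv2.COLOR_BGR2HSV)
    m=cv2.inRange(hsv,(45,90,60),(80,255,255))
    N,L,S,C=cv2.connectedComponentsWithStats(m)
    k=1+np.argmax(S[1:,4]);m=(L==k).astype(np.uint8)
    ct=max(cv2.findContours(m,0,2)[0],key=cv2.contourArea)
    w=np.array([atz(c,p[0],.051)[:2]*1000 for p in ct],np.float32)
    print(n,S[k],cv2.minAreaRect(w))
    ap=cv2.approxPolyDP(ct,5,True);print([(p[0].tolist(),atz(c,p[0],.051)[:2].round(4)) for p in ap])
    # white rib top
    m=cv2.inRange(hsv,(0,0,150),(180,60,255))
    N,L,S,C=cv2.connectedComponentsWithStats(m)
    for i in range(1,N):
        p=atz(c,C[i],.077)
        if np.hypot(*(p[:2]-[.48,.105]))<.06 and S[i,4]>20:
            pts=np.argwhere(L==i)[:,::-1]
            w=np.array([atz(c,q,.077)[:2]*1000 for q in pts],np.float32);print('rib',S[i],p,cv2.minAreaRect(w))
    # yellow lips
    m=cv2.inRange(hsv,(22,150,150),(35,255,255))
    N,L,S,C=cv2.connectedComponentsWithStats(m)
    for i in range(1,N):
        p=atz(c,C[i],.057)
        if S[i,4]>20:
            pts=np.argwhere(L==i)[:,::-1]
            w=np.array([atz(c,q,.057)[:2]*1000 for q in pts],np.float32);print('lip',S[i],p,cv2.minAreaRect(w))
    # cradle blue
    for d in silhouettes('tube_a_mid',n):
        pts=np.argwhere(d['mask'])[:,::-1]
        w=np.array([atz(c,q,.036)[:2]*1000 for q in pts],np.float32);print('tube',d['p'],d['rect'],cv2.minAreaRect(w))
c=get_calibration('top');im=cv2.imread('pics/top0.png');cv2.imwrite('pics/topz.png',cv2.resize(im[150:330,170:430],None,fx=3,fy=3,interpolation=cv2.INTER_CUBIC))
E
```

```text
top [ 185  202   71   89 4962] ((482.4656982421875, 99.61558532714844), (184.28794860839844, 143.12477111816406), 8.563247680664062)
[([243, 202], array([0.5817, 0.052 ])), ([187, 209], array([0.5627, 0.1757])), ([190, 290], array([0.3837, 0.1562])), ([255, 283], array([0.4025, 0.0163]))]
rib [201 239  32  10 218] [0.48255368 0.09993962 0.077     ] ((482.4906005859375, 99.95576477050781), (14.652732849121094, 68.01620483398438), 8.693605422973633)
tube 0.63 [373.1, 249.8, 388.6, 305.0] ((421.73779296875, -254.67767333984375), (118.030517578125, 16.06304168701172), 12.040523529052734)
tube 0.27 [187.5, 156.6, 201.3, 173.8] ((670.3977661132812, 166.520751953125), (42.47722625732422, 27.363975524902344), 46.548927307128906)
scene [ 170  209  100   55 2546] ((479.2697448730469, 98.74227142333984), (190.1824493408203, 147.47103881835938), 9.4078950881958)
[([269, 221], array([0.5802, 0.0597])), ([223, 209], array([0.5594, 0.1804])), ([170, 245], array([0.3772, 0.1513])), ([227, 263], array([0.3989, 0.0107]))]
rib [209 218  30  19 342] [0.46710378 0.08654369 0.077     ] ((467.5168151855469, 85.28691101074219), (44.343746185302734, 90.0733413696289), 8.46810531616211)
lip [209 203  19  12  78] [0.54584923 0.18176013 0.057     ] ((546.1435546875, 182.11170959472656), (60.88204574584961, 14.555224418640137), 8.04153823852539)
lip [263 218  19  13  93] [0.56673252 0.03812567 0.057     ] ((567.9916381835938, 38.358055114746094), (61.46763229370117, 14.795354843139648), 8.932694435119629)
tube 0.63 [327.9, 293.9, 361.9, 336.9] ((421.8929443359375, -256.4456481933594), (133.19825744628906, 18.988283157348633), 13.04004192352295)
tube 0.56 [169.6, 200.4, 286.3, 282.3] ((489.3123779296875, 99.34214782714844), (265.5129699707031, 216.690673828125), 8.717198371887207)
```

View pics/topz.png

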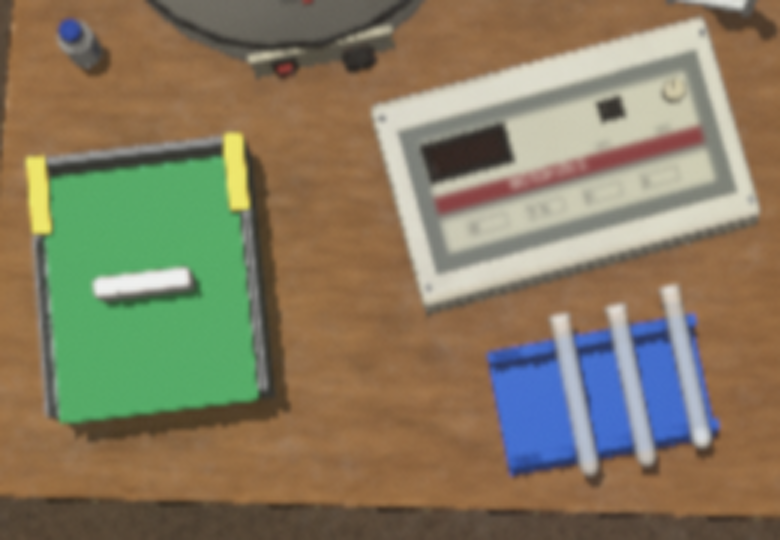

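```bash
python3 - <<'E'
from h import *
move_to([.482,.0995,.2],8.6)
E
```

```text
shift [-401.5  409.1   31.3] turn [ 0.  -0.  59.3] pos [0.254  0.6254 0.2313] rot [180.   -0.   67.9]
```

Call:
servo_tool --pt "100 -40 41 0 0 0 5.9" --pt "100 -80 82 0 0 0 11.9" --pt "100 -120 123 0 0 0 17.8" --pt "100 -161 164 0 0 0 23.7" --pt "100 -201 205 0 0 0 29.7" --pt "100 -241 245 0 0 0 35.6" --pt "100 -281 286 10 0 0 41.5" --pt "100 -321 327 20 0 0 47.4" --pt "100 -361 368 30 0 0 53.4" --pt "100 -401 409 31 0 0 59.3"

```text
time: 2.9
position: [0.482, 0.0981, 0.1997]
ee_rot: [-180.0, 0.0, 8.4]
ft_force: [0.5, 0.6, 0.2]
grip_width: 0.0851
```

```bash
python3 - <<'E'
from h import *
c=get_calibration('wrist');im=snapshot('wrist');cv2.imwrite('pics/w1.png',im);print(sense()['position'],sense()['ee_rot'],sense()['time'])
for l,z in dict(cover_mid=.0485,cover_rib=.064,tray_home=.0485,tray_lay=.0485,tray=0).items():
    for d in tip_of(l,'wrist')[:2]: print(l,round(d['p'],2),np.round(d['at']),atz(c,d['at'],z,True).round(4))
E
```

```text
[0.48478322 0.09224267 0.20018981] [ 1.79683655e+02 -8.86838105e-02  8.05701812e+00] 2.95
cover_mid 0.75 [325. 222.] [0.485  0.0961 0.0485]
cover_mid 0.54 [521. 169.] [0.647  0.1704 0.0485]
cover_rib 0.78 [325. 224.] [0.4843 0.0988 0.064 ]
```

View pics/w1.png

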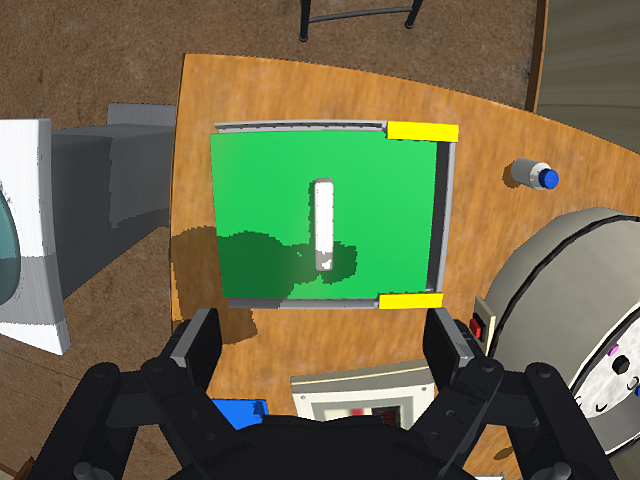

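```bash
cat > meas.py <<'E'
from h import *
def comp(m,minA=60):
    N,L,S,C=cv2.connectedComponentsWithStats(m)
    return [(S[i],C[i],np.argwhere(L==i)[:,::-1]) for i in range(1,N) if S[i,4]>minA]
def fit(c,pts,z):
    w=np.array([atz(c,q,z,True)[:2]*1000 for q in pts],np.float32);return cv2.minAreaRect(w)
def cover(name,z=.051):
    c=get_calibration('wrist');im=snapshot('wrist');cv2.imwrite('pics/%s.png'%name,im)
    s=sense();print(s['position'].round(4),s['ee_rot'].round(2),s['time'],np.abs(s['qd']).max().round(2))
    hsv=cv2.cvtColor(im,cv2.COLOR_BGR2HSV)
    for nm,lo,hi,zz,A in [('cover',(45,90,40),(80,255,255),z,3000),('lip',(22,150,150),(35,255,255),.057,200),('rib',(0,0,120),(180,60,255),z+.026,300)]:
        for S,C,p in comp(cv2.inRange(hsv,lo,hi),A):
            if nm=='rib' and not(200<C[0]<440 and 100<C[1]<300): continue
            r=fit(c,p,zz);print(nm,S,np.round(r[0],1),np.round(r[1],1),round(r[2],2))
    return c,im
E
python3 -c "
from meas import *
cover('w2')"
```

```text
[0.4817 0.101  0.2004] [-179.98   -0.      8.69] 3.25 0.76
cover [  210   134   227   167 33457] [483.4  99.2] [182.2 144. ] 8.67
lip [ 387  124   71   22 1273] [549.  183.1] [57.9 14.2] 8.46
lip [378 295  64  16 870] [570.4  39.2] [58.  14.8] 8.65
rib [215 123 172   9 555] [454.6 174.3] [123.1   5.1] 7.84
rib [219 129 163   7 672] [454.9 170.3] [116.7   3.1] 8.63
rib [ 314  181   19   92 1677] [482.6 101.7] [13.7 71.3] 8.66
```

```bash
python3 - <<'E'
from h import *
move_to([.483,.1,.0565],8.65)
E
```

```text
shift [  1.1   1.2 143.9] turn [-0.02 -0.    0.04] pos [0.4817 0.101  0.2004] rot [-180.    -0.     8.7]
```

Call:
servo_tool --pt "100 1 1 40 0 0 0" --pt "60 1 1 90 0 0 0" --pt "60 1 1 125 0 0 0" --pt "60 1 1 144 0 0 0" --pt "60 1 1 144 0 0 0" --pt "0 1 1 144 0 0 0" --pt "0 1 1 144 0 0 0" --pt "0 1 1 144 0 0 0" --pt "0 1 1 144 0 0 0" --pt "0 1 1 144 0 0 0"

```text
time: 4.5
position: [0.4842, 0.1007, 0.0581]
ee_rot: [-179.9, -0.2, 8.7]
ft_force: [-0.9, 1.8, 7.4]
grip_width: 0.0126
```

Call:
servo_tool --pt "0 -4 0 0 0 0 0" --pt "0 -10 0 0 0 0 0" --pt "0 -17 0 0 0 0 0" --pt "0 -24 0 0 0 0 0" --pt "0 -32 0 0 0 0 0" --pt "0 -40 0 0 0 0 0" --pt "0 -48 0 0 0 0 0" --pt "0 -56 0 0 0 0 0" --pt "0 -60 0 0 0 0 0" --pt "0 -60 0 0 0 0 0"

```text
time: 5.75
position: [0.4243, 0.0916, 0.0581]
ee_rot: [-179.9, -0.1, 8.7]
ft_force: [-1.6, -0.9, 4.8]
grip_width: 0.0125
```

```bash
python3 -c "
from meas import *
cover('w3')
print(sense()['ft_force'],sense()['grip_width'])"
```

```text
[0.4244 0.0916 0.0581] [-1.7994e+02 -1.1000e-01  8.6700e+00] 5.8 0.37
cover [  118   145   408   235 71154] [423.1 101.3] [181.8 122. ] 8.63
lip [ 562  142   78   39 2210] [548.3 183.2] [56.6 14. ] 8.53
lip [520 388  61  24 762] [574.8  40.2] [48.9 14.7] 7.97
rib [ 256  124  306   28 1683] [447.1 173.4] [113.1   4.5] 8.44
rib [ 261  136  287   32 2442] [445.6 169.4] [105.7   6.8] 6.16
[-2.09833647  0.04106521  5.57074001] 0.01264748790807912
```

View pics/w3.png

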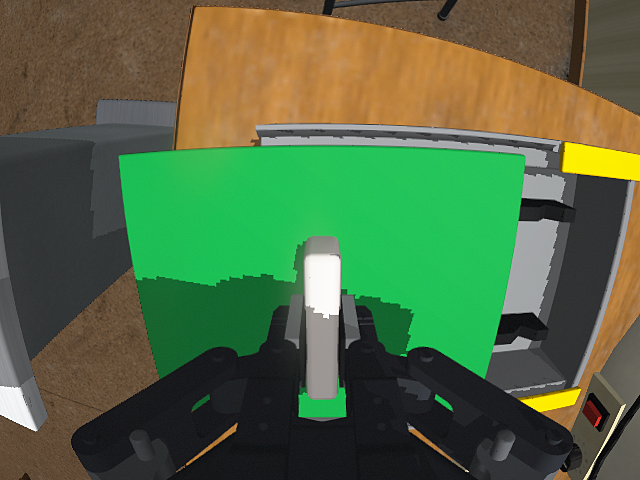

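Call:
servo_tool --pt "0 0 0 -10 0 0 0" --pt "0 0 0 -30 0 0 0" --pt "0 0 0 -60 0 0 0" --pt "0 0 0 -90 0 0 0" --pt "0 0 0 -120 0 0 0" --pt "0 0 0 -142 0 0 0" --pt "0 0 0 -142 0 0 0"

```text
time: 6.68
position: [0.4251, 0.0916, 0.2017]
ee_rot: [-179.9, -0.3, 8.7]
ft_force: [-0.3, 0.8, -1.2]
grip_width: 0.0128
```

```bash
python3 - <<'E'
from h import *
move_to([.506,-.459,.2],0)
print(sense()['ft_force'])
E
```

```text
shift [ -3.  556.5   1. ] turn [-0.09 -0.28  8.67] pos [0.4251 0.0916 0.2017] rot [-179.9   -0.3    8.7]
[-0.34096942  0.76749807 -1.16940691]
```

Call:
servo_tool --pt "0 0 20 0 0 0 0.3" --pt "0 0 60 0 0 0 1" --pt "0 0 110 0 0 0 1.7" --pt "0 -1 165 0 0 0 2.6" --pt "0 -1 220 0 0 0 3.5" --pt "0 -1 275 0 0 0 4.3" --pt "0 -2 330 0 0 0 5.2" --pt "0 -2 385 0 0 0 6" --pt "0 -2 440 0 0 0 7" --pt "0 -3 490 0 0 0 7.8"

```text
time: 7.92
position: [0.4951, -0.3944, 0.1985]
ee_rot: [-179.7, -0.1, 0.8]
ft_force: [0.9, 0.5, -2.5]
grip_width: 0.0123
```

Call:
servo_tool --pt "0 -1 35 0 0 0 0.5" --pt "0 -1 54 0 0 0 0.8" --pt "0 -1 62 0 0 0 0.9" --pt "0 -1 62 0 0 0 0.9" --pt "0 -1 62 0 0 0 0.9"

```text
time: 8.55
position: [0.4952, -0.4551, 0.1983]
ee_rot: [-179.7, -0.1, -0.0]
ft_force: [0.5, 0.6, -0.3]
grip_width: 0.0123
```

```bash
python3 - <<'E'
from meas import *
move_to([.506,-.459,.013],0)
im=snapshot('top');cv2.imwrite('pics/t4.png',im)
E
```

```text
shift [ 10.5   4.8 185.3] turn [-0.29 -0.11 -0.03] pos [ 0.4952 -0.4551  0.1983] rot [-1.797e+02 -1.000e-01 -0.000e+00]
```

View pics/t4.png

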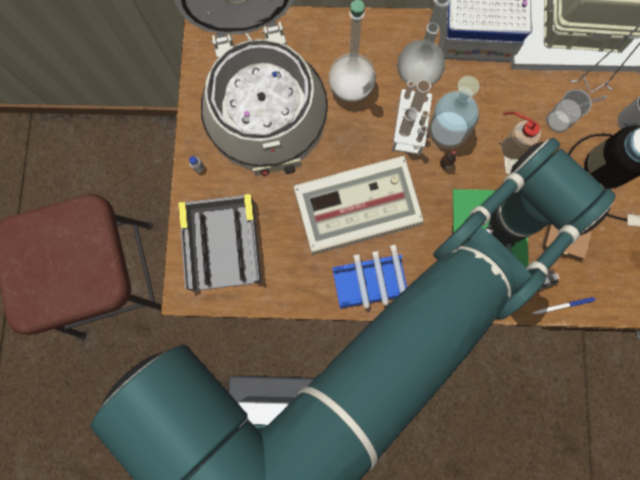

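Call:
servo_tool --pt "0 3 1 30 0 0 0" --pt "0 6 3 70 0 0 0" --pt "0 10 5 110 0 0 0" --pt "0 10 5 150 0 0 0" --pt "0 10 5 170 0 0 0" --pt "0 10 5 180 0 0 0" --pt "0 10 5 185 0 0 0" --pt "0 10 5 185 0 0 0" --pt "100 10 5 185 0 0 0" --pt "100 10 5 185 0 0 0"

```text
time: 9.85
position: [0.5065, -0.4602, 0.015]
ee_rot: [-179.8, -0.2, -0.0]
ft_force: [-0.1, 0.2, 0.3]
grip_width: 0.0481
```

Call:
servo_tool --pt "100 0 0 0 0 0 0" --pt "100 0 0 0 0 0 0" --pt "100 0 0 -20 0 0 0" --pt "100 0 0 -60 0 0 0" --pt "100 0 0 -110 0 0 0" --pt "100 0 0 -170 0 0 0" --pt "100 0 0 -170 0 0 0" --pt "100 0 0 -170 0 0 0"

```text
time: 10.85
position: [0.506, -0.4609, 0.1866]
ee_rot: [-179.9, -0.3, -0.0]
ft_force: [0.3, 0.5, -0.8]
grip_width: 0.0853
```

```bash
python3 - <<'E'
from meas import *
cover('w5',.005)
move_to([.42,-.257,.2],102)
E
```

```text
[ 0.5053 -0.4602  0.1847] [-1.7979e+02 -1.9000e-01 -3.0000e-02] 10.9 1.49
cover [  219   131   206   154 28466] [ 506.7 -461.5] [143.8 181.7] 89.94
rib [ 313  174   17   84 1382] [ 506.2 -459.6] [13.6 71.7] 0.29
shift [ -85.3 -203.2  -14.9] turn [ 1.0000e-02 -3.2000e-01 -1.0203e+02] pos [ 0.5053 -0.4602  0.1847] rot [-179.8   -0.2   -0. ]
```

View pics/w5.png

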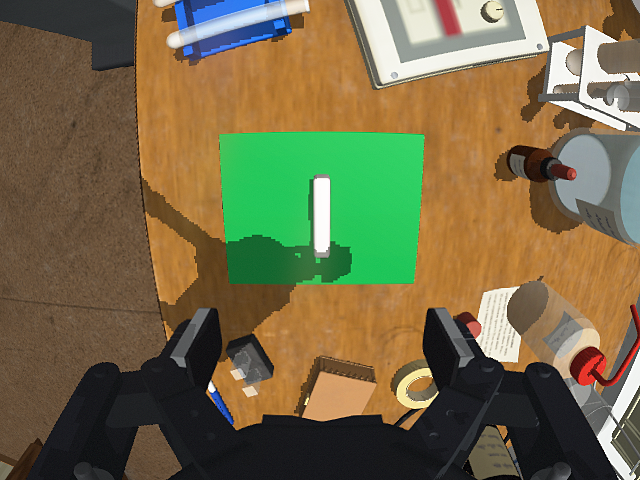

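```bash
python3 - <<'E'
from meas import *
move_to([.42,-.257,.22],-78)
E
```

```text
shift [ -85.2 -203.3  -34.9] turn [-3.000e-01 -1.000e-02  7.797e+01] pos [ 0.5053 -0.4602  0.1847] rot [-179.8   -0.2   -0. ]
```

Call:
servo_tool --pt "100 -10 -25 -5 0 0 9" --pt "100 -21 -50 -10 0 0 19" --pt "100 -32 -76 -15 0 0 29" --pt "100 -42 -101 -20 0 0 39" --pt "100 -53 -127 -25 0 0 49" --pt "100 -64 -152 -30 0 0 59" --pt "100 -75 -178 -35 0 0 69" --pt "100 -85 -203 -35 0 0 78" --pt "100 -85 -203 -35 0 0 78" --pt "100 -85 -203 -35 0 0 78"

```text
time: 12.15
position: [0.4199, -0.2574, 0.2191]
ee_rot: [-179.8, 0.2, -77.9]
ft_force: [0.4, 0.1, -0.4]
grip_width: 0.0855
```

```bash
python3 - <<'E'
from meas import *
snapshot('top')
c=get_calibration('wrist');s=sense();im=snapshot('wrist');cv2.imwrite('pics/w6.png',im)
print(s['position'],s['ee_rot'],np.abs(s['qd']).max())
for d in tip_of('tube_a_mid','wrist'): print(d['p'],d['at'],atz(c,d['at'],.032,True))
for d in silhouettes('tube_a_mid','wrist'):
    p=np.argwhere(d['mask'])[:,::-1]; r=fit(c,p,.036); print('sil',round(d['p'],2),d['rect'],np.round(r[0],1),np.round(r[1],1),r[2])
hsv=cv2.cvtColor(im,cv2.COLOR_BGR2HSV)
for S,C,p in comp(cv2.inRange(hsv,(105,150,60),(125,255,255)),300):
    r=fit(c,p,.01);print('blue',S,np.round(r[0],1),np.round(r[1],1),r[2])
E
```

```text
[ 0.4201387  -0.25767114  0.21929213] [-179.83381009    0.20805075  -77.94545814] 0.7543577747091501
0.87 [319.4, 205.2] [ 0.42445653 -0.25460211  0.032     ]
sil 0.93 [312.7, 144.2, 332.8, 268.2] [ 423.1 -255.8] [117.   15.7] 12.350926399230957
blue [ 281  153   32   97 2899] [ 417.7 -233.5] [96.3 29.5] 11.803948402404785
blue [ 329  153   31   97 2897] [ 427.2 -278. ] [96.3 28.7] 12.305394172668457
blue [ 214  154   55   96 4209] [ 405.9 -179.2] [96.4 51.3] 12.251742362976074
blue [373 154  10  96 395] [ 433.9 -310.4] [95.7  7.5] 12.973422050476074
```

View pics/w6.png

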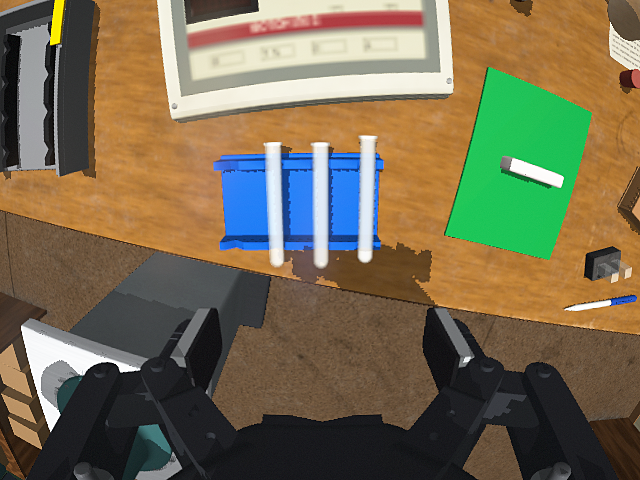

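```bash
cat > tubes.py <<'E'
from meas import *
def tubes(im,c,z=.034,box=(180,120,420,300)):
    hsv=cv2.cvtColor(im,cv2.COLOR_BGR2HSV)
    m=cv2.inRange(hsv,(0,0,150),(180,45,255));mm=np.zeros_like(m);x0,y0,x1,y1=box;mm[y0:y1,x0:x1]=m[y0:y1,x0:x1]
    for S,C,p in comp(mm,400):
        ct=cv2.findContours((cv2.inRange(hsv,(0,0,150),(180,45,255))),0,2)
        w=np.array([atz(c,q,z,True)[:2]*1000 for q in p],np.float32)
        r=cv2.minAreaRect(w);print('tube',S,np.round(r[0],1),np.round(r[1],1),round(r[2],2))
E
python3 - <<'E'
from tubes import *
c=get_calibration('wrist');im=snapshot('wrist');tubes(im,c)
cv2.imwrite('pics/w6z.png',cv2.resize(im[120:290,190:420],None,fx=3.4,fy=3.4,interpolation=cv2.INTER_CUBIC))
E
```

```text
tube [ 358  136   19  127 1716] [ 437.8 -296.2] [118.4  16. ] 13.2
tube [ 263  143   21  123 1494] [ 415.5 -213.6] [115.5  16.1] 11.51
tube [ 311  143   19  125 1578] [ 423.2 -255.8] [116.8  15.8] 11.96
```

View pics/w6z.png

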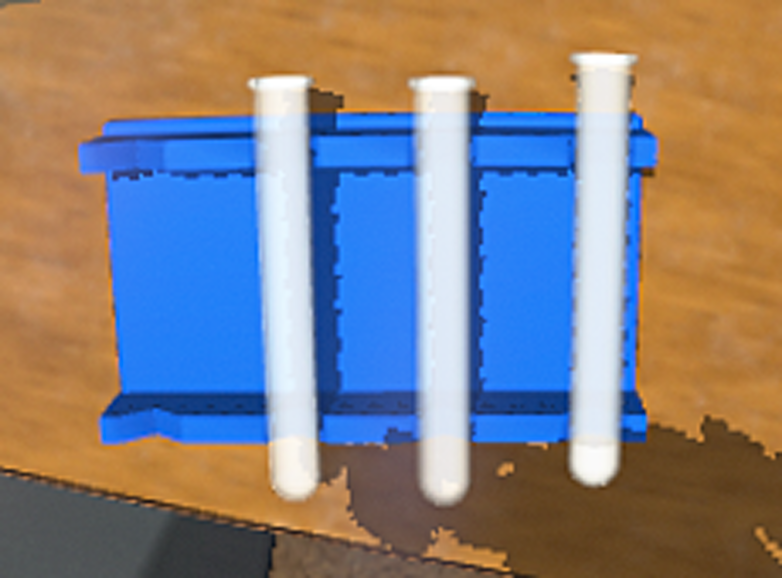

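```bash
python3 - <<'E'
from h import *
move_to([.4378,-.2962,.0145],-77.6)
E
```

```text
shift [ 41.8  -8.4 205.3] turn [-0.2   0.18 -0.43] pos [ 0.4204 -0.2579  0.2199] rot [-179.8    0.2  -78. ]
```

Call:
servo_tool --pt "36 14 -3 40 0 0 0" --pt "36 30 -6 80 0 0 0" --pt "36 42 -8 110 0 0 0" --pt "36 42 -8 140 0 0 0" --pt "36 42 -8 150 0 0 0" --pt "36 42 -8 150 0 0 0"

```text
time: 13.15
position: [0.437, -0.2965, 0.0693]
ee_rot: [-179.9, 0.2, -78.0]
ft_force: [1.2, 0.3, 0.3]
grip_width: 0.0308
```

```bash
python3 - <<'E'
from h import *
im=snapshot('wrist');cv2.imwrite('pics/w7.png',im)
s=sense();print(s['grip_width'])
move_to([.4378,-.2962,.0145],-77.6)
E
```

```text
0.030888209249972307
shift [-0.7 -0.  55.9] turn [-0.23  0.16 -0.43] pos [ 0.4377 -0.297   0.0703] rot [-179.8    0.2  -78. ]
```

View pics/w7.png

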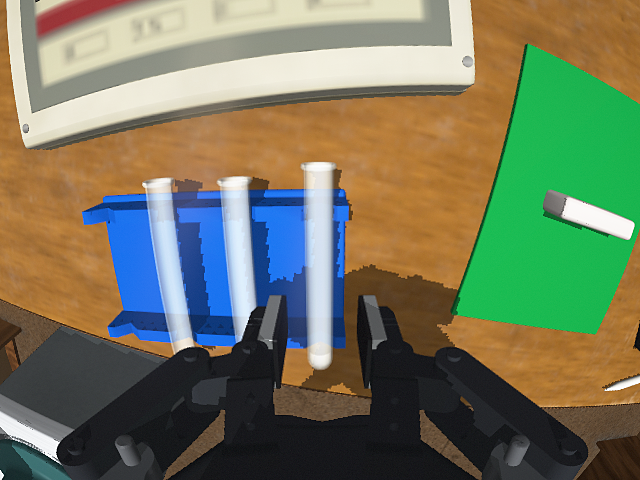

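Fingers straddle the tube (column 320) cleanly, clear of the neighbour at 235. Descend and close.

Call:
servo_tool --pt "36 -0.5 0 20 0 0 0" --pt "36 -0.5 0 40 0 0 0" --pt "36 -0.5 0 52 0 0 0" --pt "36 -0.5 0 56 0 0 0" --pt "36 -0.5 0 56 0 0 0" --pt "0 -0.5 0 56 0 0 0" --pt "0 -0.5 0 56 0 0 0" --pt "0 -0.5 0 56 0 0 0" --pt "0 -0.5 0 56 0 0 0"

```text
time: 14.32
position: [0.4378, -0.2947, 0.0153]
ee_rot: [-179.8, 0.3, -78.1]
ft_force: [-1.4, 7.5, 6.1]
grip_width: 0.0153
```

Call:
servo_tool --pt "0 0 0 -10 0 0 0" --pt "0 0 0 -30 0 0 0" --pt "0 0 0 -60 0 0 0" --pt "0 0 0 -100 0 0 0" --pt "0 0 0 -140 0 0 0" --pt "0 0 0 -165 0 0 0" --pt "0 0 0 -165 0 0 0"

```text
time: 15.2
position: [0.4393, -0.2975, 0.1841]
ee_rot: [-179.5, -0.0, -78.1]
ft_force: [1.6, -0.3, -0.3]
grip_width: 0.015
```

```bash
python3 - <<'E'
from h import *
im=snapshot('wrist');cv2.imwrite('pics/w8.png',im)
move_to([.5073,.1032,.18],8.65)
E
```

```text
shift [-376.8 -150.3    3.8] turn [ -0.41  -0.16 -86.72] pos [ 0.4381 -0.2966  0.1819] rot [-179.6    0.2  -78.1]
```

View pics/w8.png

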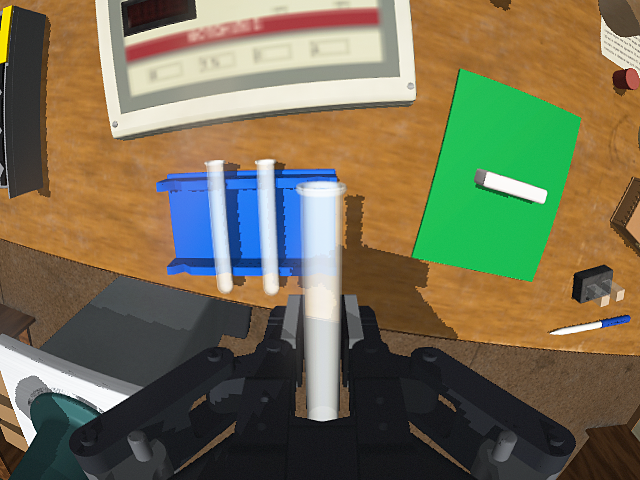

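Call:
servo_tool --pt "0 -38 -15 0 0 0 -8.7" --pt "0 -75 -30 0 0 0 -17.3" --pt "0 -113 -45 0 0 0 -26" --pt "0 -151 -60 0 0 0 -34.7" --pt "0 -188 -75 0 0 0 -43.4" --pt "0 -226 -90 0 0 0 -52" --pt "0 -264 -105 0 0 0 -60.7" --pt "0 -301 -120 0 0 0 -69.4" --pt "0 -340 -135 0 0 0 -78" --pt "0 -377 -150 0 0 0 -86.7"

```text
time: 16.5
position: [0.5058, 0.1045, 0.1817]
ee_rot: [-179.8, -0.2, 8.9]
ft_force: [0.3, -0.3, -0.6]
grip_width: 0.0151
```

Call:
servo_tool --pt "0 0 0 0 0 0 0" --pt "0 0 0 0 0 0 0"

```text
time: 16.75
position: [0.5045, 0.104, 0.1799]
ee_rot: [-179.9, 0.0, 8.9]
ft_force: [1.1, -0.3, -0.7]
grip_width: 0.0152
```

```bash
python3 - <<'E'
from h import *
c=get_calibration('wrist');im=snapshot('wrist')
o=np.array([.4935,.10105]);a=np.radians(8.65);ex=np.array([np.cos(a),np.sin(a)]);ey=np.array([-ex[1],ex[0]])
for k,x in enumerate([-.070,-.028,.014,.056]):
    for y in (-.039,.039):
        p=o+x*ex+y*ey;q=proj(c,[*p,.0206],True)
        cv2.drawMarker(im,tuple(int(v) for v in q.round()),(0,0,255),0,8,1)
for x,y,z in [(.038,.066,.057),(.096,.066,.057),(.038,-.066,.057),(.096,-.066,.057),(-.096,.066,.046),(-.096,-.066,.046)]:
    q=proj(c,[*(o+x*ex+y*ey),z],True);cv2.drawMarker(im,tuple(int(v) for v in q.round()),(255,0,255),1,8,1)
cv2.imwrite('pics/w9.png',im);s=sense();print(s['grip_width'],np.abs(s['qd']).max())
move_to([.5073,.1032,.0165],8.65)
E
```

```text
0.015304870123523917 0.849916531341177
shift [  2.4   1.2 163.8] turn [-0.13 -0.03  0.21] pos [0.5047 0.1036 0.1803] rot [-179.9   -0.     8.9]
```

View pics/w9.png

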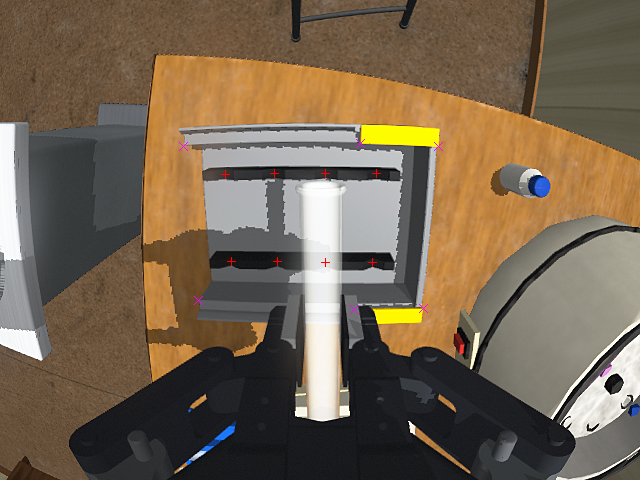

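```bash
python3 - <<'E'
from h import *
c=get_calibration('wrist');s=sense();z=s['position'][2]+.0175
a=np.radians(s['ee_rot'][2]);ty=np.array([np.sin(a),-np.cos(a)])
p=atz(c,(322,190),z,True);print((p[:2]-s['position'][:2])@ty, (p[:2]-s['position'][:2])@[np.cos(a),np.sin(a)])
E
```

```text
-0.05681683694382652 0.00027014937088058006
```

Call:
servo_tool --pt "0 2.5 -1 30 0 0 0" --pt "0 2.5 -1 70 0 0 0" --pt "0 2.5 -1 110 0 0 0" --pt "0 2.5 -1 140 0 0 0" --pt "0 2.5 -1 155 0 0 0" --pt "0 2.5 -1 162 0 0 0" --pt "0 2.5 -1 164 0 0 0" --pt "0 2.5 -1 164 0 0 0"

```text
time: 17.8
position: [0.5081, 0.1055, 0.0174]
ee_rot: [-179.9, -0.1, 8.8]
ft_force: [0.0, -0.3, 0.3]
grip_width: 0.015
```

Call:
servo_tool --pt "36 0 0 0 0 0 0" --pt "36 0 0 0 0 0 0" --pt "36 0 0 0 0 0 0" --pt "36 0 0 -20 0 0 0" --pt "36 0 0 -50 0 0 0" --pt "36 0 0 -100 0 0 0" --pt "36 0 0 -160 0 0 0" --pt "36 0 0 -190 0 0 0" --pt "36 0 0 -190 0 0 0"

```text
time: 18.92
position: [0.51, 0.1054, 0.2111]
ee_rot: [-179.9, -0.6, 8.9]
ft_force: [-0.1, 0.1, 0.4]
grip_width: 0.0306
```

```bash
cat > traychk.py <<'E'
from tubes import *
import sys
def chk(name):
    c=get_calibration('wrist');im=snapshot('wrist');s=sense()
    o=np.array([493.5,101.05]);a=np.radians(8.65);ex=np.array([np.cos(a),np.sin(a)]);ey=np.array([-ex[1],ex[0]])
    hsv=cv2.cvtColor(im,cv2.COLOR_BGR2HSV)
    for d in silhouettes('tube_a_mid','wrist'):
        p=np.argwhere(d['mask'])[:,::-1];r=fit(c,p,.034);q=np.array(r[0])-o
        print('sil',round(d['p'],2),d['rect'],'tray xy',(q@ex).round(1),(q@ey).round(1),np.round(r[1],1),round(r[2],1))
    cv2.imwrite('pics/%s.png'%name,im)
    print(s['time'],np.abs(s['qd']).max())
E
python3 - <<'E'
from traychk import *
chk('w10')
move_to([.4232,-.2558,.12],-77.6)
E
```

```text
sil 0.59 [181.5, 453.4, 205.3, 461.4] tray xy -164.9 -340.6 [42.2 20.1] 54.1
sil 0.54 [187.8, 119.1, 416.7, 306.5] tray xy -0.5 -5.8 [205.4 173.5] 8.2
18.975 2.8830777034196147
shift [-138.7  343.7   85.7] turn [-1.900e-01  1.000e-02  8.645e+01] pos [0.5073 0.1049 0.2068] rot [-1.799e+02 -1.000e-01  8.900e+00]
```

View pics/w10.png

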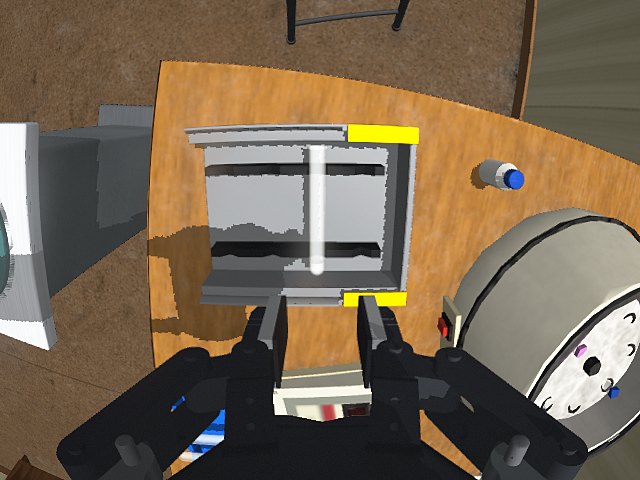

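```bash
cat >> traychk.py <<'E'
def ends(px):
    c=get_calibration('wrist')
    o=np.array([493.5,101.05]);a=np.radians(8.65);ex=np.array([np.cos(a),np.sin(a)]);ey=np.array([-ex[1],ex[0]])
    for q in px:
        p=atz(c,q,.034,True)[:2]*1000-o;print(q,(p@ex).round(1),(p@ey).round(1))
E
python3 - <<'E'
from traychk import *
ends([(317,146),(317,274)])
im=cv2.imread('pics/w10.png');cv2.imwrite('pics/w10z.png',cv2.resize(im[110:320,170:430],None,fx=3,fy=3,interpolation=cv2.INTER_CUBIC))
E
```

```text
(317, 146) 10.3 60.5
(317, 274) 10.3 -56.1
```

View pics/w10z.png

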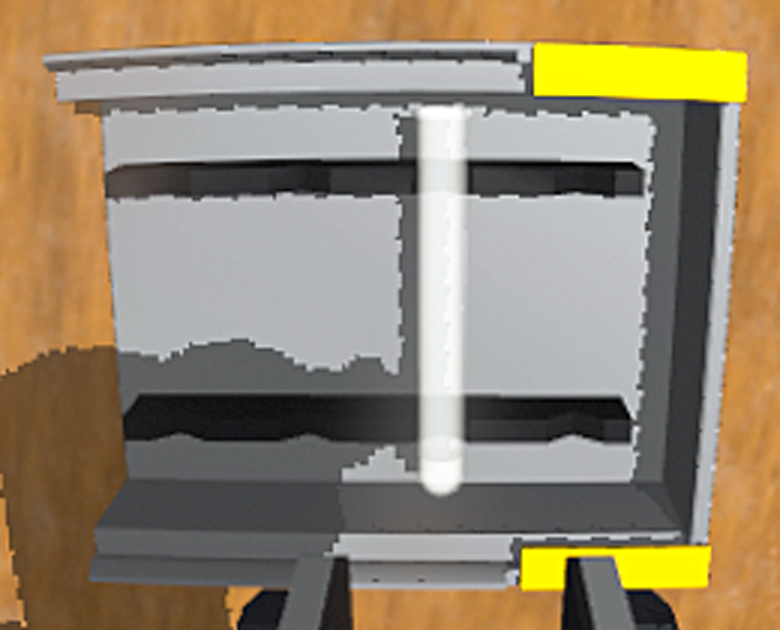

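Call:
servo_tool --pt "36 -14 34 0 0 0 8.6" --pt "36 -28 69 0 0 0 17.3" --pt "36 -42 103 0 0 0 26" --pt "36 -55 137 0 0 0 34.6" --pt "36 -69 172 0 0 0 43.2" --pt "36 -83 206 0 0 0 52" --pt "36 -97 240 0 0 0 60.5" --pt "36 -111 275 20 0 0 69" --pt "36 -125 310 50 0 0 77.8" --pt "36 -139 344 80 0 0 86.5"

```text
time: 20.27
position: [0.421, -0.2564, 0.1226]
ee_rot: [180.0, 0.3, -77.9]
ft_force: [0.6, -0.8, 0.8]
grip_width: 0.0306
```

Call:
servo_tool --pt "36 0 0 20 0 0 0" --pt "36 0 0 35 0 0 0" --pt "36 0 0 35 0 0 0"

```text
time: 20.65
position: [0.4192, -0.2547, 0.0851]
ee_rot: [179.8, 0.5, -77.9]
ft_force: [-0.2, 0.2, 0.2]
grip_width: 0.0306
```

```bash
python3 - <<'E'
from tubes import *
c=get_calibration('wrist');im=snapshot('wrist');cv2.imwrite('pics/w11.png',im);tubes(im,c,.034,(150,120,420,345))
move_to([.4232,-.2558,.0145],-77.6)
E
```

```text
tube [ 230  155   36  163 2841] [ 425.4 -211.3] [97.1 16.3] 11.19
tube [ 309  155   32  190 3810] [ 424.8 -255.2] [115.3  16.1] 12.2
shift [ 1.6 -2.8 72. ] turn [ 0.12  0.38 -0.3 ] pos [ 0.4204 -0.2553  0.0866] rot [179.9   0.4 -77.9]
```

View pics/w11.png

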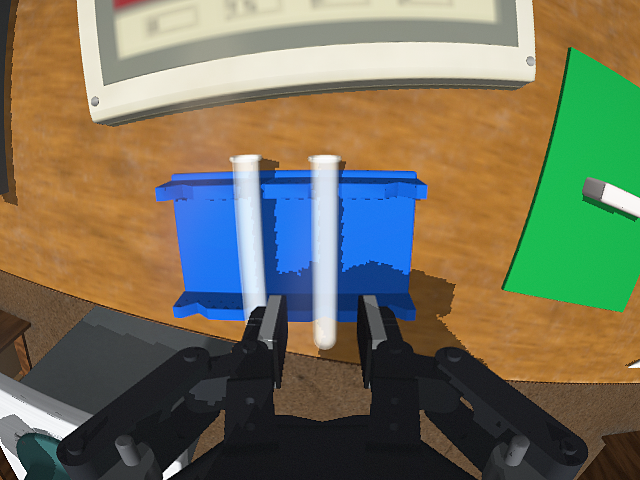

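Call:
servo_tool --pt "36 1.5 -3 20 0 0 0" --pt "36 1.5 -3.5 45 0 0 0" --pt "36 1.5 -3.5 64 0 0 0" --pt "36 1.5 -3.5 72 0 0 0" --pt "36 1.5 -3.5 72 0 0 0" --pt "0 1.5 -3.5 72 0 0 0" --pt "0 1.5 -3.5 72 0 0 0" --pt "0 1.5 -3.5 72 0 0 0" --pt "0 1.5 -3.5 72 0 0 0"

```text
time: 21.82
position: [0.4244, -0.2546, 0.0158]
ee_rot: [179.9, 0.5, -77.9]
ft_force: [0.1, 5.6, 5.2]
grip_width: 0.0152
```

Call:
servo_tool --pt "0 0 0 -10 0 0 0" --pt "0 0 0 -30 0 0 0" --pt "0 0 0 -60 0 0 0" --pt "0 0 0 -100 0 0 0" --pt "0 0 0 -140 0 0 0" --pt "0 0 0 -165 0 0 0" --pt "0 0 0 -165 0 0 0"

```text
time: 22.7
position: [0.4269, -0.2575, 0.1847]
ee_rot: [-179.8, 0.1, -78.0]
ft_force: [0.0, 0.5, -1.3]
grip_width: 0.0154
```

```bash
python3 - <<'E'
from h import *
im=snapshot('wrist');cv2.imwrite('pics/w12.png',im)
move_to([.4658,.0968,.18],8.65)
E
```

```text
shift [-337.2 -113.1    4.4] turn [ -0.29   0.16 -86.6 ] pos [ 0.4256 -0.2566  0.1825] rot [-179.9    0.3  -78. ]
```

View pics/w12.png

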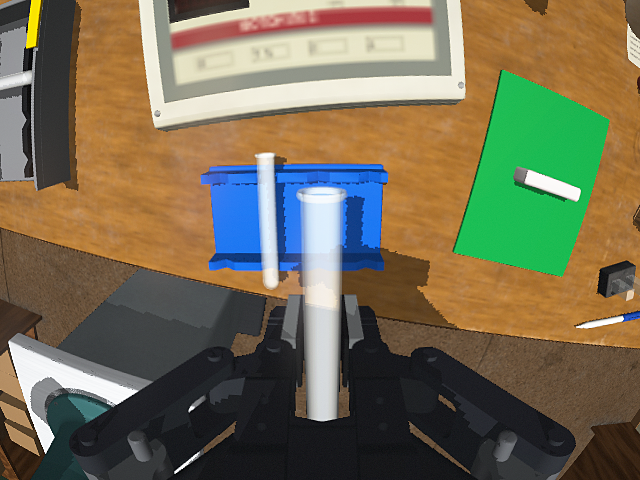

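Call:
servo_tool --pt "0 -34 -11 0 0 0 -8.7" --pt "0 -67 -23 0 0 0 -17.3" --pt "0 -101 -34 0 0 0 -26" --pt "0 -135 -45 0 0 0 -34.7" --pt "0 -169 -57 0 0 0 -43.3" --pt "0 -202 -68 0 0 0 -52" --pt "0 -236 -79 0 0 0 -60.7" --pt "0 -270 -90 0 0 0 -69.3" --pt "0 -304 -102 0 0 0 -78" --pt "0 -337 -113 0 0 0 -86.6"

```text
time: 24.0
position: [0.4646, 0.0975, 0.1825]
ee_rot: [-179.7, 0.1, 8.9]
ft_force: [0.3, -0.5, 0.1]
grip_width: 0.0151
```

Call:
servo_tool --pt "0 0 0 0 0 0 0" --pt "0 0 0 0 0 0 0" --pt "0 0 0 0 0 0 0"

```text
time: 24.38
position: [0.4641, 0.0965, 0.1818]
ee_rot: [-179.7, 0.2, 8.8]
ft_force: [-0.7, -1.0, 0.3]
grip_width: 0.015
```

```bash
python3 - <<'E'
from h import *
c=get_calibration('wrist');im=snapshot('wrist')
cv2.imwrite('pics/w13.png',im)
s=sense();z=s['position'][2]+.0175
a=np.radians(s['ee_rot'][2]);ty=np.array([np.sin(a),-np.cos(a)])
for q in [(322,190),(322,196)]:
    p=atz(c,q,z,True);print((p[:2]-s['position'][:2])@ty)
move_to([.4658,.0968,.0165],8.65)
E
```

```text
-0.056869233961536425
-0.054768869742169525
shift [  1.8   0.7 165.6] turn [-0.27  0.13  0.18] pos [0.4644 0.0965 0.1821] rot [-1.797e+02  1.000e-01  8.800e+00]
```

View pics/w13.png

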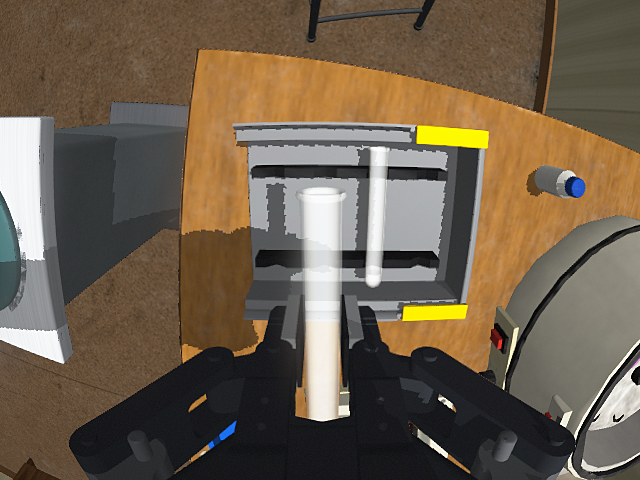

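Call:
servo_tool --pt "0 1.5 0 30 0 0 0" --pt "0 1.5 0 70 0 0 0" --pt "0 1.5 0 110 0 0 0" --pt "0 1.5 0 140 0 0 0" --pt "0 1.5 0 156 0 0 0" --pt "0 1.5 0 163 0 0 0" --pt "0 1.5 0 165.5 0 0 0" --pt "0 1.5 0 165.5 0 0 0"

```text
time: 25.42
position: [0.4663, 0.0976, 0.0175]
ee_rot: [-179.7, 0.0, 8.8]
ft_force: [0.4, -0.7, -0.7]
grip_width: 0.0152
```

Call:
servo_tool --pt "36 0 0 0 0 0 0" --pt "36 0 0 0 0 0 0" --pt "36 0 0 0 0 0 0" --pt "36 0 0 -20 0 0 0" --pt "36 0 0 -50 0 0 0" --pt "36 0 0 -100 0 0 0" --pt "36 0 0 -160 0 0 0" --pt "36 0 0 -190 0 0 0" --pt "36 0 0 -190 0 0 0"

```text
time: 26.55
position: [0.4688, 0.0971, 0.211]
ee_rot: [-179.7, -0.4, 8.8]
ft_force: [0.5, 0.4, -0.5]
grip_width: 0.0309
```

```bash
python3 - <<'E'
from h import *
im=snapshot('wrist');cv2.imwrite('pics/w14.png',im)
move_to([.4155,-.2136,.12],-77.6)
E
```

```text
shift [-99.  299.2  87. ] turn [-0.31  0.09 86.43] pos [0.4673 0.0968 0.2086] rot [-1.797e+02 -1.000e-01  8.800e+00]
```

View pics/w14.png

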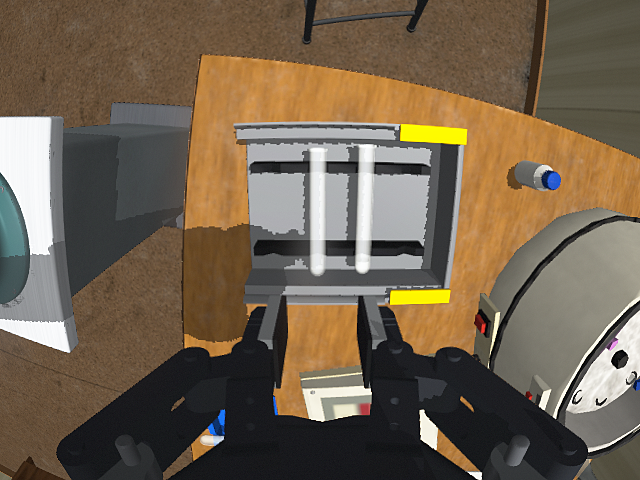

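Both tubes sit in notches 1 and 2 (columns 317, 364). Next, the third tube.

Call:
servo_tool --pt "36 -10 30 0 0 0 8.6" --pt "36 -20 60 0 0 0 17.3" --pt "36 -30 90 0 0 0 26" --pt "36 -40 120 0 0 0 34.6" --pt "36 -50 150 0 0 0 43.2" --pt "36 -59 180 0 0 0 52" --pt "36 -69 210 0 0 0 60.5" --pt "36 -79 240 20 0 0 69" --pt "36 -89 270 50 0 0 77.8" --pt "36 -99 299 80 0 0 86.5"

```text
time: 27.85
position: [0.4137, -0.2136, 0.1239]
ee_rot: [-180.0, 0.4, -78.0]
ft_force: [0.1, -0.3, -0.2]
grip_width: 0.0311
```

Call:
servo_tool --pt "36 0 0 20 0 0 0" --pt "36 0 0 35 0 0 0" --pt "36 0 0 35 0 0 0"

```text
time: 28.22
position: [0.4118, -0.212, 0.0866]
ee_rot: [179.8, 0.6, -77.9]
ft_force: [-0.1, 0.5, 0.7]
grip_width: 0.0312
```

```bash
python3 - <<'E'
from tubes import *
c=get_calibration('wrist');im=snapshot('wrist');cv2.imwrite('pics/w15.png',im);tubes(im,c,.034,(150,120,420,355))
move_to([.4155,-.2136,.0145],-77.6)
E
```

```text
tube [ 311  157   32  191 3790] [ 415.3 -214. ] [117.5  16.2] 12.25
shift [ 2.2 -2.4 73.4] turn [ 0.08  0.48 -0.33] pos [ 0.4129 -0.2126  0.088 ] rot [179.9   0.5 -77.9]
```

View pics/w15.png

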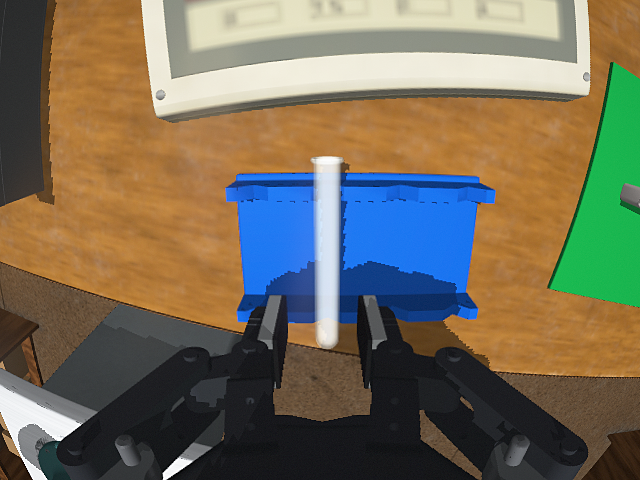

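Call:
servo_tool --pt "36 2 -2 20 0 0 0" --pt "36 2 -2.5 45 0 0 0" --pt "36 2 -2.5 65 0 0 0" --pt "36 2 -2.5 73.5 0 0 0" --pt "36 2 -2.5 73.5 0 0 0" --pt "0 2 -2.5 73.5 0 0 0" --pt "0 2 -2.5 73.5 0 0 0" --pt "0 2 -2.5 73.5 0 0 0" --pt "0 2 -2.5 73.5 0 0 0"

```text
time: 29.4
position: [0.4164, -0.2133, 0.0156]
ee_rot: [-180.0, 0.5, -77.9]
ft_force: [-0.3, 4.6, 5.6]
grip_width: 0.0148
```

Call:
servo_tool --pt "0 0 0 -10 0 0 0" --pt "0 0 0 -30 0 0 0" --pt "0 0 0 -60 0 0 0" --pt "0 0 0 -100 0 0 0" --pt "0 0 0 -140 0 0 0" --pt "0 0 0 -165 0 0 0" --pt "0 0 0 -165 0 0 0"

```text
time: 30.28
position: [0.4186, -0.2161, 0.1839]
ee_rot: [-179.7, 0.2, -77.9]
ft_force: [0.2, -0.3, -1.0]
grip_width: 0.0149
```

```bash
python3 - <<'E'
from h import *
move_to([.4243,.0905,.18],8.65)
E
```

```text
shift [-298.6  -69.6    5.1] turn [-3.60e-01 -8.00e-02 -8.66e+01] pos [ 0.4186 -0.2161  0.1839] rot [-179.7    0.2  -77.9]
```

Call:
servo_tool --pt "0 -30 -7 0 0 0 -8.7" --pt "0 -60 -14 0 0 0 -17.3" --pt "0 -90 -21 0 0 0 -26" --pt "0 -119 -28 0 0 0 -34.7" --pt "0 -149 -35 0 0 0 -43.3" --pt "0 -179 -42 0 0 0 -52" --pt "0 -209 -49 0 0 0 -60.7" --pt "0 -239 -56 0 0 0 -69.3" --pt "0 -269 -63 0 0 0 -78" --pt "0 -299 -70 0 0 0 -86.6"

```text
time: 31.52
position: [0.4236, 0.0916, 0.1835]
ee_rot: [-179.8, -0.2, 8.9]
ft_force: [0.4, -0.3, -0.4]
grip_width: 0.015
```

Call:
servo_tool --pt "0 0 0 0 0 0 0" --pt "0 0 0 0 0 0 0" --pt "0 0 0 0 0 0 0"

```text
time: 31.9
position: [0.4233, 0.0907, 0.183]
ee_rot: [-179.9, -0.1, 8.8]
ft_force: [-0.4, 0.5, -0.4]
grip_width: 0.015
```

```bash
python3 - <<'E'
from h import *
im=snapshot('wrist')
cv2.imwrite('pics/w16.png',im)
move_to([.4243,.0905,.0165],8.65)
E
```

```text
shift [  0.4   0.8 166.7] turn [-0.15 -0.13  0.17] pos [0.4234 0.0907 0.1832] rot [-1.799e+02 -1.000e-01  8.800e+00]
```

View pics/w16.png

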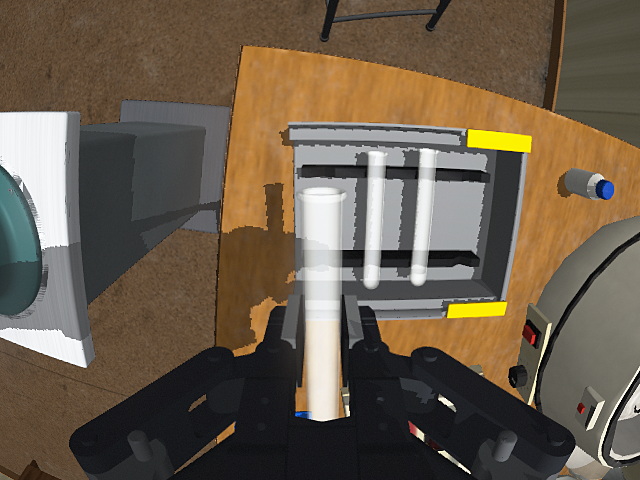

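Call:
servo_tool --pt "0 0.5 0 30 0 0 0" --pt "0 0.5 0 70 0 0 0" --pt "0 0.5 0 110 0 0 0" --pt "0 0.5 0 140 0 0 0" --pt "0 0.5 0 157 0 0 0" --pt "0 0.5 0 164 0 0 0" --pt "0 0.5 0 166.5 0 0 0" --pt "0 0.5 0 166.5 0 0 0"

```text
time: 32.95
position: [0.4249, 0.0913, 0.0173]
ee_rot: [-179.9, -0.2, 8.8]
ft_force: [-0.2, 0.5, 0.7]
grip_width: 0.015
```

Call:
servo_tool --pt "36 0 0 0 0 0 0" --pt "36 0 0 0 0 0 0" --pt "36 0 0 0 0 0 0" --pt "36 0 0 -20 0 0 0" --pt "36 0 0 -50 0 0 0" --pt "36 0 0 -100 0 0 0" --pt "36 0 0 -160 0 0 0" --pt "36 0 0 -190 0 0 0" --pt "36 0 0 -190 0 0 0"

```text
time: 34.08
position: [0.4267, 0.0911, 0.2109]
ee_rot: [-179.9, -0.6, 8.8]
ft_force: [0.7, 0.1, -0.1]
grip_width: 0.0308
```

```bash
python3 - <<'E'
from tubes import *
c=get_calibration('wrist');im=snapshot('wrist');cv2.imwrite('pics/w17.png',im)
o=np.array([493.5,101.05]);a=np.radians(8.65);ex=np.array([np.cos(a),np.sin(a)]);ey=np.array([-ex[1],ex[0]])
hsv=cv2.cvtColor(im,cv2.COLOR_BGR2HSV)
m=cv2.inRange(hsv,(0,0,205),(180,40,255));m[:130]=0;m[292:]=0
for S,C,p in comp(m,300):
    r=fit(c,p,.036);q=np.array(r[0])-o;print(S,(q@ex).round(1),(q@ey).round(1),np.round(r[1]),r[2])
im=snapshot('top');cv2.imwrite('pics/t17.png',im)
c=get_calibration('top')
hsv=cv2.cvtColor(im,cv2.COLOR_BGR2HSV)
for S,C,p in comp(cv2.inRange(hsv,(45,90,40),(80,255,255)),1000):
    w=np.array([atz(c,q,.005)[:2]*1000 for q in p],np.float32);print('cover top',cv2.minAreaRect(w))
move_to([.506,-.46,.2],0)
E
```

```text
[   0  130   77  112 5065] -372.9 36.5 [118. 120.] 1.0660744905471802
[ 399  146   25  126 1467] 14.6 2.3 [ 15. 117.] 8.613779067993164
[ 310  148   18  126 1583] -68.7 -0.2 [ 14. 115.] 8.53493595123291
[ 356  148   20  126 1558] -27.2 -0.0 [ 14. 115.] 8.64844036102295
cover top ((505.987060546875, -460.79217529296875), (144.13575744628906, 182.0265350341797), 89.87286376953125)
shift [ -3.3 556.7   5.5] turn [-0.16 -0.18  8.8 ] pos [0.424  0.0906 0.2069] rot [-179.9   -0.2    8.8]
```

View pics/w17.png

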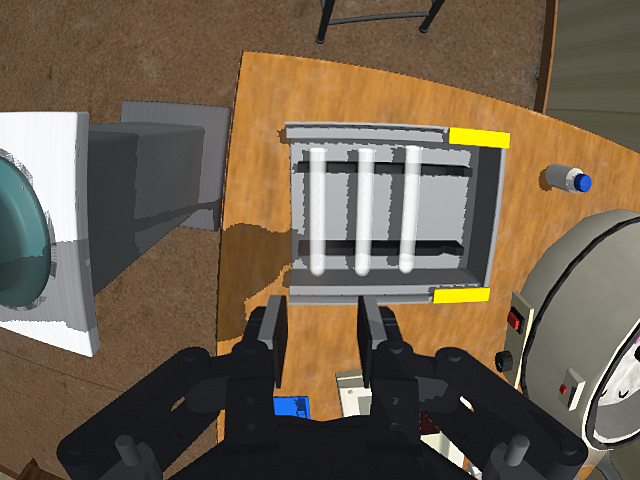

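View pics/t17.png

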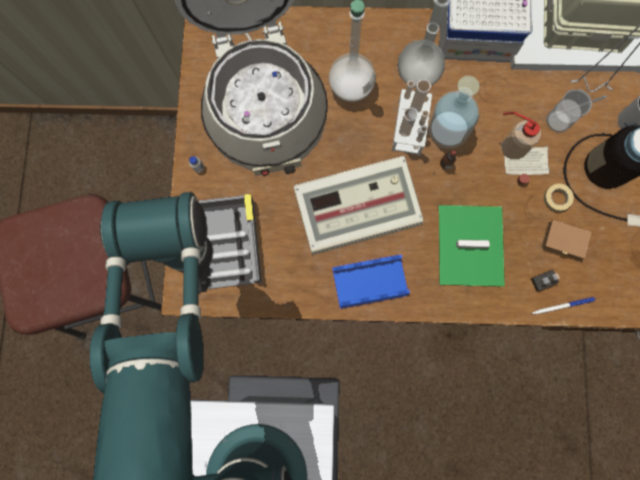

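Three tubes in notches 0–2 at tray x −69/−27/14.6, centred; cradle empty; cover still at (506,−461). Go to the cover.

Call:
servo_tool --pt "60 0 40 0 0 0 0.6" --pt "60 0 95 0 0 0 1.5" --pt "60 -1 155 0 0 0 2.4" --pt "60 -1 215 0 0 0 3.4" --pt "60 -1 275 0 0 0 4.3" --pt "60 -2 335 0 0 0 5.3" --pt "60 -2 395 0 0 0 6.2" --pt "60 -3 455 0 0 0 7.2" --pt "60 -3 515 0 0 0 8.1" --pt "60 -3 550 0 0 0 8.7"

```text
time: 35.42
position: [0.5039, -0.4552, 0.2018]
ee_rot: [-179.7, 0.0, -0.0]
ft_force: [0.2, 0.4, 0.4]
grip_width: 0.0513
```

Call:
servo_tool --pt "60 8 4 10 0 0 0" --pt "60 8 4 10 0 0 0" --pt "60 8 4 10 0 0 0"

```text
time: 35.8
position: [0.5115, -0.4572, 0.1903]
ee_rot: [-179.5, 0.2, 0.1]
ft_force: [0.6, -0.4, -1.1]
grip_width: 0.0514
```

```bash
python3 - <<'E'
from meas import *
cover('w18',.005)
move_to([.5062,-.4605,.0115],0)
E
```

```text
[ 0.5118 -0.4575  0.1913] [-1.7958e+02  9.0000e-02  5.0000e-02] 35.85 0.81
cover [  217   137   202   151 27719] [ 506.6 -461.5] [143.7 181.6] 89.95
rib [ 309  179   16   82 1296] [ 506.5 -459.2] [13.1 71. ] 0.16
shift [ -5.3   4.3 179.7] turn [-0.42  0.09  0.05] pos [ 0.5118 -0.4575  0.1913] rot [-1.796e+02  1.000e-01  1.000e-01]
```

View pics/w18.png

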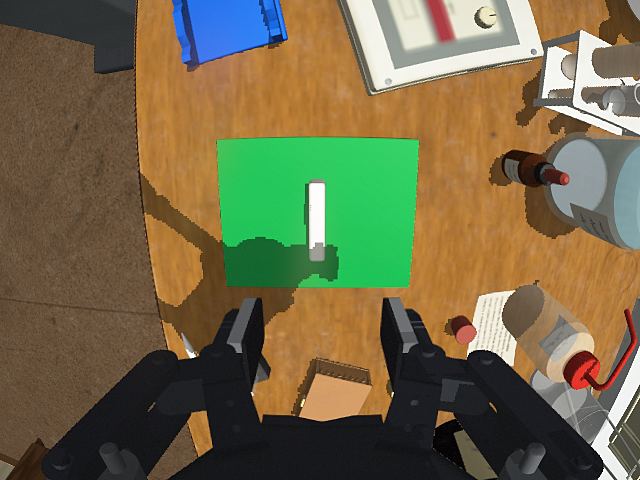

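Call:
servo_tool --pt "60 -5 4 40 -0.4 0.1 0" --pt "60 -5 4 90 -0.4 0.1 0" --pt "60 -5 4 135 -0.4 0.1 0" --pt "60 -5 4 165 -0.4 0.1 0" --pt "60 -5 4 179 -0.4 0.1 0" --pt "60 -5 4 179 -0.4 0.1 0" --pt "0 -5 4 179 -0.4 0.1 0" --pt "0 -5 4 179 -0.4 0.1 0" --pt "0 -5 4 179 -0.4 0.1 0" --pt "0 -5 4 179 -0.4 0.1 0"

```text
time: 37.1
position: [0.5077, -0.4614, 0.0146]
ee_rot: [179.9, -0.2, 0.1]
ft_force: [-0.3, 0.8, 5.9]
grip_width: 0.0124
```

Call:
servo_tool --pt "0 0 0 -10 0 0 0" --pt "0 0 0 -30 0 0 0" --pt "0 0 0 -60 0 0 0" --pt "0 0 0 -100 0 0 0" --pt "0 0 0 -140 0 0 0" --pt "0 0 0 -185 0 0 0" --pt "0 0 0 -185 0 0 0" --pt "0 0 0 -185 0 0 0"

```text
time: 38.1
position: [0.5069, -0.4607, 0.1997]
ee_rot: [179.9, -0.1, 0.1]
ft_force: [-0.2, 0.0, -2.9]
grip_width: 0.0126
```

```bash
python3 - <<'E'
from h import *
o=np.array([.4935,.10105]);a=np.radians(8.65);ex=np.array([np.cos(a),np.sin(a)])
t=o-.066*ex;print(t)
move_to([*t,.2],8.65)
E
```

```text
[0.42825072 0.09112372]
shift [ -78.1 -551.9   -1.7] turn [ 0.13 -0.14 -8.6 ] pos [ 0.5069 -0.4607  0.1997] rot [ 1.799e+02 -1.000e-01  1.000e-01]
```

Call:
servo_tool --pt "0 -3 -25 0 0 0 -0.4" --pt "0 -10 -70 0 0 0 -1.1" --pt "0 -17 -120 0 0 0 -1.9" --pt "0 -25 -175 0 0 0 -2.7" --pt "0 -33 -230 0 0 0 -3.6" --pt "0 -40 -285 0 0 0 -4.4" --pt "0 -48 -340 0 0 0 -5.3" --pt "0 -56 -395 0 0 0 -6.2" --pt "0 -64 -450 0 0 0 -7" --pt "0 -71 -500 0 0 0 -7.8"

```text
time: 39.35
position: [0.4331, 0.0409, 0.1962]
ee_rot: [179.9, 0.1, 7.9]
ft_force: [1.2, -0.2, -2.5]
grip_width: 0.0123
```

```bash
python3 - <<'E'
from h import *
move_to([.4283,.0911,.15],8.65)
E
```

```text
shift [  2.2 -50.5  46.1] turn [ 0.11  0.09 -0.77] pos [0.4331 0.0409 0.1962] rot [1.799e+02 1.000e-01 7.900e+00]
```

Call:
servo_tool --pt "0 2 -30 10 0.1 0.1 -0.5" --pt "0 2 -45 25 0.1 0.1 -0.7" --pt "0 2 -50.5 40 0.1 0.1 -0.8" --pt "0 2 -50.5 46 0.1 0.1 -0.8" --pt "0 2 -50.5 46 0.1 0.1 -0.8" --pt "0 2 -50.5 46 0.1 0.1 -0.8" --pt "0 2 -50.5 46 0.1 0.1 -0.8"

```text
time: 40.22
position: [0.4288, 0.0907, 0.1508]
ee_rot: [180.0, -0.1, 8.6]
ft_force: [0.2, -0.5, -1.3]
grip_width: 0.0122
```

```bash
python3 - <<'E'
from meas import *
s=sense();z=s['position'][2]-.0146+.005
c,im=cover('w19',z)
hsv=cv2.cvtColor(im,cv2.COLOR_BGR2HSV)
S,C,p=max(comp(cv2.inRange(hsv,(45,90,40),(80,255,255)),3000),key=lambda t:t[0][4])
ct=max(cv2.findContours(cv2.inRange(hsv,(45,90,40),(80,255,255)),0,2)[0],key=cv2.contourArea)
a=np.radians(8.65);ex=np.array([np.cos(a),np.sin(a)]);ey=np.array([-ex[1],ex[0]]);o=np.array([493.5,101.05])
w=np.array([atz(c,q[0],z,True)[:2]*1000 for q in ct])-o
X=w@ex;Y=w@ey;print('x',X.min(),X.max(),'ymax',Y.max(), 'yaw of +y edge:')
sel=(Y>Y.max()-4)&(X>X.min()+10)&(X<X.max()-10);print(np.degrees(np.polyfit(X[sel],Y[sel],1)[0]),Y[sel].mean())
print((s['position'][:2]*1000-o)@ex,(s['position'][:2]*1000-o)@ey)
move_to([.4283,.0911,.0606],8.65)
E
```

```text
[0.4287 0.0908 0.1508] [ 1.7999e+02 -8.0000e-02  8.6400e+00] 40.275 0.22
cover [  121   142   403   236 71315] [427.5 100.8] [181.9 123.9] 8.62
lip [ 477  128   71   27 1349] [549.  183.2] [57.9 13.8] 8.34
lip [494 318  25  17 312] [589.1  41.9] [20.6 14.7] 9.48
rib [274 120 203  15 714] [436.1 172.4] [70.7  2.5] 8.05
rib [ 277  128  193   18 2403] [435.9 168.7] [67.4  4.5] 8.41
x -156.244963494733 25.652462324350374 ymax 71.59318227767099 yaw of +y edge:
-0.03684501829802127 71.29061164234668
-65.50873791568755 -0.46381729443025177
shift [-0.5 -0.3 90.2] turn [ 0.01 -0.08 -0.01] pos [0.4287 0.0908 0.1508] rot [ 1.8e+02 -1.0e-01  8.6e+00]
```

View pics/w19.png

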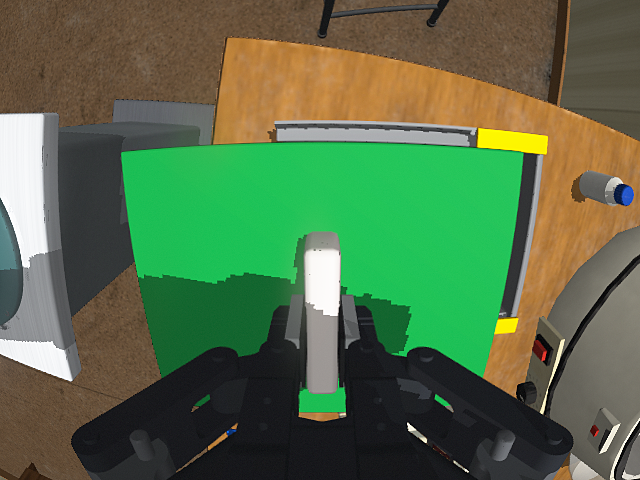

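Call:
servo_tool --pt "0 -1 -0.5 25 0 0 0" --pt "0 -1 -0.5 50 0 0 0" --pt "0 -1 -0.5 68 0 0 0" --pt "0 -1 -0.5 78 0 0 0" --pt "0 -1 -0.5 84 0 0 0" --pt "0 -1 -0.5 88 0 0 0" --pt "0 -1 -0.5 90 0 0 0" --pt "0 -1 -0.5 90 0 0 0"

```text
time: 41.28
position: [0.428, 0.0912, 0.061]
ee_rot: [180.0, -0.1, 8.6]
ft_force: [-0.9, 0.2, -2.6]
grip_width: 0.0127
```

```bash
python3 - <<'E'
from meas import *
c,im=cover('w20',.051)
print(sense()['ft_force'],sense()['ft_torque'],sense()['grip_width'])
E
```

```text
[0.4281 0.0912 0.0611] [ 1.7999e+02 -1.1000e-01  8.6400e+00] 41.325 0.13
cover [  121   142   403   236 71259] [426.8 101. ] [182.5 124.1] 8.61
lip [ 553  139   83   39 2322] [548.8 183.2] [57.7 13.9] 8.51
lip [512 385  63  24 782] [574.2  40.2] [50.2 14.9] 7.46
rib [ 248  121  304   28 1616] [447.6 173.4] [113.4   4.4] 8.15
rib [ 254  134  285   30 2164] [446.5 169.5] [106.    6.6] 6.09
[ 0.34861804 -0.107494   -1.76339437] [-0.05018661  0.01204204  0.04611002] 0.012398070508091375
```

View pics/w20.png

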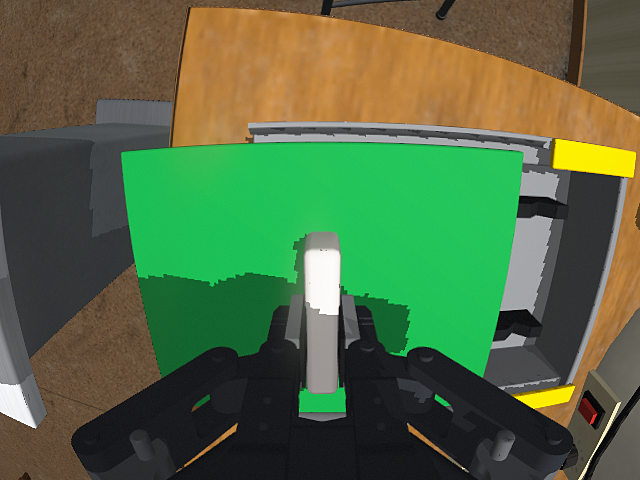

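Call:
servo_tool --pt "0 0 0 1 0 0 0" --pt "0 5 0 1 0 0 0" --pt "0 12 0 1 0 0 0" --pt "0 19 0 1 0 0 0" --pt "0 26 0 1 0 0 0" --pt "0 32 0 1 0 0 0" --pt "0 38 0 1 0 0 0" --pt "0 44 0 1 0 0 0" --pt "0 50 0 1 0 0 0" --pt "0 50 0 1 0 0 0"

```text
time: 42.58
position: [0.4792, 0.099, 0.0605]
ee_rot: [180.0, -0.3, 8.6]
ft_force: [1.3, -0.7, 0.3]
grip_width: 0.0125
```

```bash
python3 - <<'E'
from meas import *
c,im=cover('w21',.051)
print(sense()['ft_force'],sense()['ft_torque'],sense()['grip_width'])
E
```

```text
[0.4791 0.099  0.0605] [179.99  -0.27   8.64] 42.625 0.32
cover [  121   142   401   236 70114] [478.1 109. ] [181.8 123.8] 8.52
lip [ 451  128  114   42 3595] [549.  183.2] [57.7 13.9] 8.56
rib [ 132  122  320   18 1784] [455.4 175.6] [114.3   4.4] 7.08
rib [ 143  134  296   15 2041] [456.  171.1] [105.3   2.7] 8.44
[1.36780341 0.23027362 0.56786023] [-0.04124013 -0.06368105  0.02290006] 0.012624970318111706
```

View pics/w21.png

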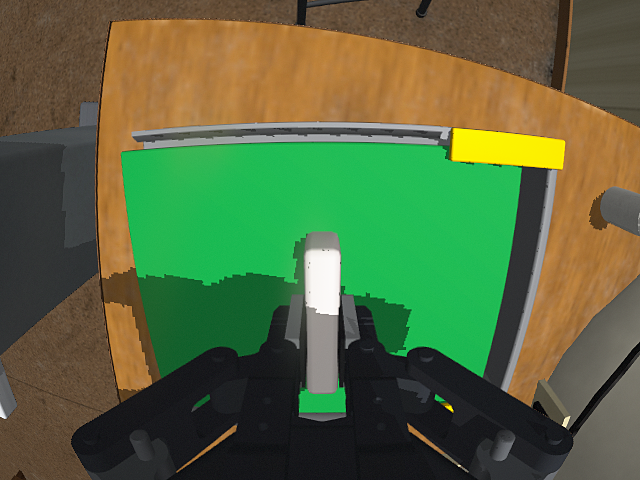

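Call:
servo_tool --pt "0 4 0 0 0 0 0" --pt "0 7 0 0 0 0 0" --pt "0 9.5 0 0 0 0 0" --pt "0 11.5 0 0 0 0 0" --pt "0 13 0 0 0 0 0" --pt "0 14 0 0 0 0 0" --pt "0 14 0 0 0 0 0"

```text
time: 43.5
position: [0.4924, 0.101, 0.0605]
ee_rot: [180.0, -0.2, 8.6]
ft_force: [-4.0, -0.8, 6.1]
grip_width: 0.0127
```

Call:
servo_tool --pt "0 1 0 0 0 0 0" --pt "0 1 0 0 0 0 0"

```text
time: 43.75
position: [0.4924, 0.101, 0.0605]
ee_rot: [180.0, -0.1, 8.6]
ft_force: [-6.3, -1.5, 7.9]
grip_width: 0.0126
```

```bash
python3 - <<'E'
from meas import *
c,im=cover('w22',.051)
print(sense()['ft_force'],sense()['ft_torque'],sense()['grip_width'])
E
```

```text
[0.4924 0.101  0.0605] [ 1.7999e+02 -6.0000e-02  8.6400e+00] 43.8 0.09
cover [  121   142   402   236 69631] [491.1 111. ] [181.6 123.7] 8.66
lip [ 420  126  123   42 3963] [549.1 183.2] [57.7 13.9] 8.59
rib [ 107  122  315   17 1705] [457.4 176. ] [114.7   4.7] 6.92
rib [ 119  134  291   25 1936] [458.6 171.8] [105.4   5.3] 10.26
[-7.81511806 -0.3971336   7.82480103] [-0.2122518   1.06599118 -0.0197467 ] 0.012446773981431335
```

View pics/w22.png

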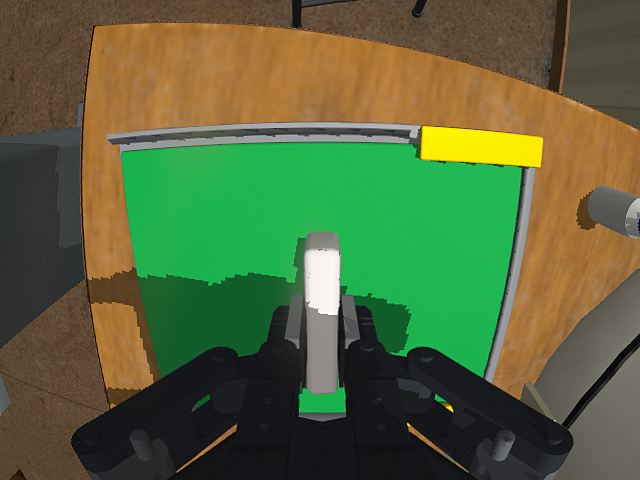

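Call:
servo_tool --pt "0 1.5 0 0 0 0 0" --pt "0 3 0 0 0 0 0" --pt "0 3 0 0 0 0 0" --pt "0 3 0 0 0 0 0"

```text
time: 44.3
position: [0.4924, 0.101, 0.0605]
ee_rot: [180.0, 0.3, 8.6]
ft_force: [-12.6, -3.0, 13.2]
grip_width: 0.0125
```

Call:
servo_tool --pt "0 0 0 0 0 0 0" --pt "60 0 0 0 0 0 0" --pt "60 0 0 0 0 0 0" --pt "60 0 0 0 0 0 0" --pt "60 0 0 -20 0 0 0" --pt "60 0 0 -60 0 0 0" --pt "60 0 0 -110 0 0 0" --pt "60 0 0 -150 0 0 0" --pt "60 0 0 -150 0 0 0" --pt "60 0 0 -150 0 0 0"

```text
time: 45.55
position: [0.4929, 0.1011, 0.2098]
ee_rot: [180.0, 0.3, 8.6]
ft_force: [-0.6, 0.0, -0.0]
grip_width: 0.0513
```

```bash
python3 - <<'E'
from meas import *
c,im=cover('w23',.051)
print(sense()['grip_width'])
cv2.imwrite('pics/s23.png',snapshot('scene'))
E
```

```text
[0.4923 0.101  0.2089] [179.98   0.44   8.64] 45.6 0.73
cover [  213   131   220   164 31593] [492.6 100.7] [181.9 143.9] 8.45
lip [ 373  122   70   21 1210] [549.3 183. ] [57.5 14.1] 8.12
lip [366 290  63  15 740] [570.5  39.3] [58.1 14.5] 7.38
rib [206 121 167   8 518] [455.4 174.4] [124.2   4.6] 7.87
rib [211 127 157  14 604] [456.3 168.3] [117.    7.7] 8.86
rib [422 143  19 147 853] [577.3 119.4] [  5.  121.2] 8.4
rib [ 313  177   19   90 1614] [492.  103.1] [13.9 71.7] 9.05
0.05142940375718976
```

View pics/w23.png

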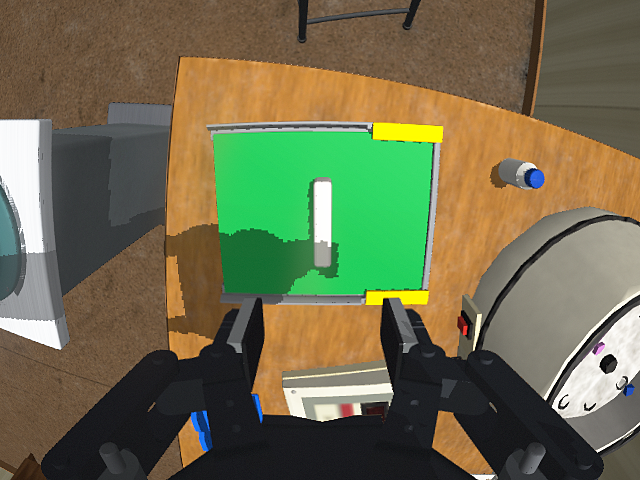

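View pics/s23.png

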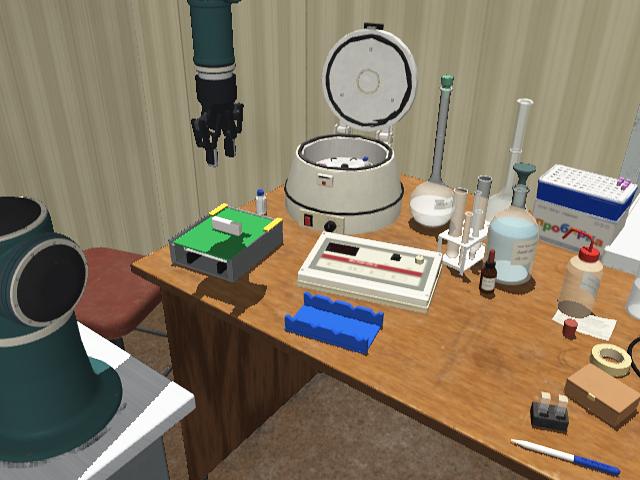

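Call:
servo_tool --pt "60 0 0 0 0 0 0" --pt "60 0 0 0 0 0 0" --pt "60 0 0 0 0 0 0" --pt "60 0 0 0 0 0 0" --pt "60 0 0 0 0 0 0" --pt "60 0 0 0 0 0 0"

```text
time: 46.4
position: [0.4921, 0.101, 0.2087]
ee_rot: [180.0, 0.5, 8.6]
ft_force: [0.7, -0.3, 0.7]
grip_width: 0.0511
```

```bash
python3 - <<'E'
from meas import *
c,im=cover('w24',.051)
cv2.imwrite('pics/w24z.png',cv2.resize(im[110:320,190:450],None,fx=3,fy=2.8,interpolation=cv2.INTER_CUBIC))
E
```

```text
[0.4921 0.101  0.2086] [179.99   0.48   8.64] 46.45 0.13
cover [  214   132   221   163 31806] [492.7 100.8] [182.  143.7] 8.55
lip [ 374  122   71   21 1225] [549.1 182.9] [57.8 14.2] 8.07
lip [367 291  64  15 741] [570.5  39. ] [58.  14.3] 7.61
rib [207 121 168   8 519] [455.5 174.3] [124.4   4.6] 8.06
rib [212 127 158  14 611] [456.4 168.5] [117.2   7.7] 9.08
rib [424 143  19 147 850] [577.2 119.8] [  5.  120.7] 8.38
rib [ 315  177   19   91 1611] [492.3 103.1] [13.6 72.3] 8.35
```

View pics/w24z.png

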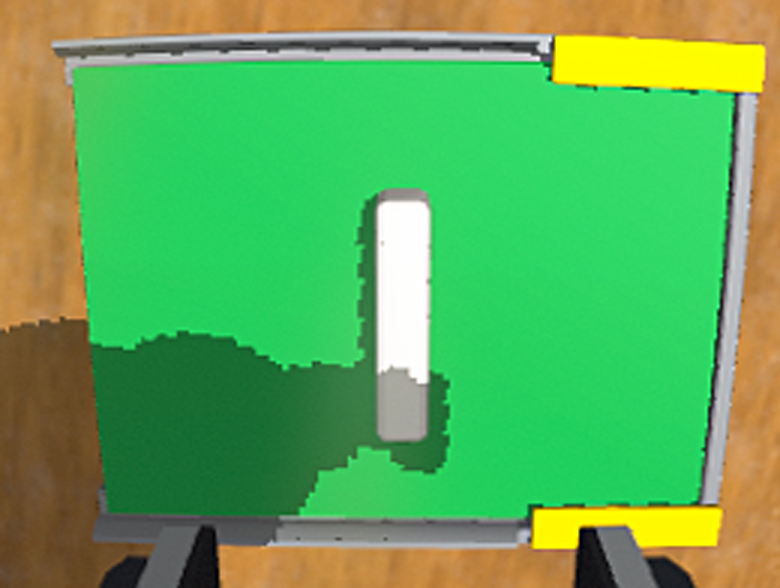

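The green edge meets the end wall with no gap (right edge, columns ~700–735 in the crop), under both lips.

```bash
python3 -c "
from station import *
print(sign_off())"
```

```text
the job is handed in; nothing more can be done
None
```

The job is done and handed in at about 46 s, well under the 200 s limit.

- **Cover off:** I drew it out from under the lips and laid it flat on the clear spot.
- **Tubes:** Three were present. I moved them one at a time into tray notches 0, 1 and 2. They measured at tray x ≈ −69, −27 and +15 mm, within about 2 mm of centre, lying across both combs. The cradle is empty.
- **Cover back on:** I laid it on the tray and slid it in until it stopped against the end wall, with about 13 N of push and no further movement. After release its centre measured at tray x ≈ −1 mm (home is −1 mm), square with the tray, with no gap at the end wall in the last close-up.
- **Bystanders:** In the last pictures the dropper bottle and the vial stand where they were.

I saw no knock to the cover, and none of my checks failed. One early estimate of how centrally a tube was gripped was off by about 2 mm. I corrected for it, and the placed tubes were within tolerance. The tubes were last seen just before the cover went on, since it now hides most of the tray.

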